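Brush out the colour beakers and pack them in the latched carry case

TASK

Pack up the colour beakers for the trip to the venue: with the long bottle brush, scrub out each beaker that is here, the light colours before the dark (yellow, then red, then blue), with two full strokes each, right down to the bottom, up to the rim and right down again, and at the end stand the brush back in its pot. Stand the beakers upright in the foam pockets of the carry case, one to a pocket, shut the lid fully, and only then turn both turnbuttons all the way across the straps. Do not disturb the sugar topper, gold paint, sprinkles or fine paintbrush.

Things in the scene. Friction and masses are not known exactly. Their poses are not given: they have to be found in the camera images.
- beaker_yellow: glazed stoneware colour beaker, yellow outside and white inside, a plain straight-sided round cup without handle: 64 mm outside diameter, 80 mm tall, walls 4 mm, floor 7 mm thick, about 0.2 kg. Origin at the centre of its underside, z up when it stands. It may be absent from the job.
- beaker_red: glazed stoneware colour beaker, red outside and white inside, a plain straight-sided round cup without handle: 64 mm outside diameter, 80 mm tall, walls 4 mm, floor 7 mm thick, about 0.2 kg. Origin at the centre of its underside, z up when it stands. It may be absent from the job.
- beaker_blue: glazed stoneware colour beaker, navy blue outside and white inside, a plain straight-sided round cup without handle: 64 mm outside diameter, 80 mm tall, walls 4 mm, floor 7 mm thick, about 0.2 kg. Origin at the centre of its underside, z up when it stands. It may be absent from the job.
- brush: bottle brush with white bristles and a green handle, 215 mm long, 0.07 kg, standing head down in its pot. Origin at the centre of the flat lower end of the head, z along the brush towards the handle. Bristles 47 mm across but soft: only the core, 32 mm across and 75 mm long, is stiff. Then a wire stem, and from 130 to 215 mm a round handle 18 mm in diameter.
- brush_tip (a point): centre of the lower end of the brush head (the brush's origin)
- brush_grip (a point): on the axis of the brush handle, 190 mm above the tip, 25 mm below the handle's top end: grip here from above
- brush_pot: white ceramic pot with a gold band that holds the brush, fixed to the worktop: 58 mm outside diameter, 50 mm inside, 100 mm tall, floor 8 mm thick. Origin at the centre of its underside.
- case: aluminium carry case, fixed to the worktop, open clamshell with dark foam inside. Base 150 mm deep (its x) by 350 mm wide (its y) and 50 mm high; origin at the centre of its underside, x towards the hinge at the back, z up. The foam's top is 41 mm above the underside and has three square pockets side by side, each 86 by 86 mm. The shut case is 100 mm high.
- pocket0 (a point): centre of the floor of the left foam pocket (6 mm above the case's underside), where a beaker's underside rests
- pocket1 (a point): centre of the floor of the middle foam pocket (6 mm above the case's underside), where a beaker's underside rests
- pocket2 (a point): centre of the floor of the right foam pocket (6 mm above the case's underside), where a beaker's underside rests
- lid (a joint): angle of the case lid, 50 mm deep, hinged along the top of the base's back wall: 0 fully shut, about 1.63 stands open, stop at 1.75. A friction hinge (0.55 N m) holds it wherever it is left, so it neither falls nor springs.
- lid_handle (a point): middle of the black bar handle on the lid's front: a round bar 10 mm in diameter and 100 mm long, parallel to the case's y and 40 mm out from the lid's front face. With the lid open it stands on top. It lies 190 mm in front of the hinge line and 42 mm above it when the lid is shut, and swings about it.
- lid_hinge (a point): middle of the lid's hinge line, which runs along the case's y, 75 mm behind the case's origin and 50 mm above its underside
- button_left (a joint): turn of the left brass turnbutton (at +y of the case) about its vertical pivot: 0 lies parallel to the case's front and clear of the lid, 1.571 points across the lid's steel keeper strap and holds the lid. Grows clockwise seen from above. Friction 0.05 N m. If it is across before the lid is down, the strap lands on it.
- button_right (a joint): turn of the right brass turnbutton (at -y of the case), as the left but growing anticlockwise seen from above
- button_left_fin (a point): middle of the upright grip fin on the left turnbutton, on the pivot, 73 mm above the worktop: fin 36 mm long, 8 mm thick, 24 mm high, lying along the blade (60 mm long, under the fin): along the case's y at joint 0, along its x at 1.571. The lid's front face is 45 mm behind the pivot.
- button_right_fin (a point): the same on the right turnbutton
- topper: sugar swing with two posts on a clay block 100 by 140 by 55 mm, 180 mm tall in all, at the back of the worktop; leave alone
- gold_paint: small bottle of gold paint, 31 mm in diameter, 60 mm tall; leave alone
- sprinkles: jar of sprinkles with a red lid, 56 mm in diameter, 85 mm tall; leave alone
- fine_brush: fine black paintbrush lying on the worktop, 190 mm long; leave alone
Not all that is in view belongs to the job. What is shaped like the beaker_red but green is not meant.

How it is judged:
On the way, in this order (a step that is already met when the one before it is completed fails the run):
1. brush down to within 13 mm of the floor inside the yellow beaker (z of brush_tip in the frame of beaker_yellow between 0 and 0.02 m and horizontal distance between brush_tip and beaker_yellow below 0.025 m), for 0.05 s.
2. brush drawn up inside the yellow beaker, tip at least 55 mm above its underside (z of brush_tip in the frame of beaker_yellow above 0.055 m and horizontal distance between brush_tip and beaker_yellow below 0.035 m), for 0.05 s.
3. brush down at the bottom of the yellow beaker a second time (all of step 1), for 0.05 s.
4. brush down to within 13 mm of the floor inside the red beaker (z of brush_tip in the frame of beaker_red between 0 and 0.02 m and horizontal distance between brush_tip and beaker_red below 0.025 m), for 0.05 s.
5. brush drawn up inside the red beaker, tip at least 55 mm above its underside (z of brush_tip in the frame of beaker_red above 0.055 m and horizontal distance between brush_tip and beaker_red below 0.035 m), for 0.05 s.
6. brush down at the bottom of the red beaker a second time (all of step 4), for 0.05 s.
7. brush down to within 13 mm of the floor inside the blue beaker (z of brush_tip in the frame of beaker_blue between 0 and 0.02 m and horizontal distance between brush_tip and beaker_blue below 0.025 m), for 0.05 s.
8. brush drawn up inside the blue beaker, tip at least 55 mm above its underside (z of brush_tip in the frame of beaker_blue above 0.055 m and horizontal distance between brush_tip and beaker_blue below 0.035 m), for 0.05 s.
9. brush down at the bottom of the blue beaker a second time (all of step 7), for 0.05 s.
10. lid fully shut over the beakers standing in the case, both turnbuttons still clear of the keeper straps (z of beaker_yellow in the frame of case between 0 and 0.014 m and x of beaker_yellow in the frame of case between -0.03 and 0.03 m and y of beaker_yellow in the frame of case between -0.15 and 0.15 m and angle between each of beaker_yellow, beaker_red, beaker_blue's own z axis and vertical below 0.15 rad and z of beaker_red in the frame of case between 0 and 0.014 m and x of beaker_red in the frame of case between -0.03 and 0.03 m and y of beaker_red in the frame of case between -0.15 and 0.15 m and z of beaker_blue in the frame of case between 0 and 0.014 m and x of beaker_blue in the frame of case between -0.03 and 0.03 m and y of beaker_blue in the frame of case between -0.15 and 0.15 m and value of joint lid below 0.04 rad and value of joint each of button_left, button_right below 0.7 rad), for 0.1 s.
At the end, for the whole second after the job is handed in: Every beaker that is present stands upright (within 0.15 rad) on the floor of a foam pocket; the lid is shut (below 0.04 rad); both turnbuttons are turned across (beyond 1.3 rad); the brush stands at rest head down in its pot (tip within 12 mm of the pot's floor, lean under 0.35 rad) (z of beaker_yellow in the frame of case between 0 and 0.014 m and x of beaker_yellow in the frame of case between -0.03 and 0.03 m and y of beaker_yellow in the frame of case between -0.15 and 0.15 m and angle between each of beaker_yellow, beaker_red, beaker_blue's own z axis and vertical below 0.15 rad and z of beaker_red in the frame of case between 0 and 0.014 m and x of beaker_red in the frame of case between -0.03 and 0.03 m and y of beaker_red in the frame of case between -0.15 and 0.15 m and z of beaker_blue in the frame of case between 0 and 0.014 m and x of beaker_blue in the frame of case between -0.03 and 0.03 m and y of beaker_blue in the frame of case between -0.15 and 0.15 m and value of joint lid below 0.04 rad and value of joint each of button_left, button_right above 1.3 rad and horizontal distance between brush_tip and brush_pot below 0.02 m and z of brush_tip in the frame of brush_pot below 0.02 m and angle between brush's own z axis and vertical below 0.35 rad and linear speed of brush below 0.03 m/s); the robot touches nothing.
It fails at once if the freshly painted sugar topper is pushed more than 20 mm (distance of topper from where it was at the start of the episode above 0.02 m).
It fails at once if the bottle of gold paint is pushed more than 20 mm (distance of gold_paint from where it was at the start of the episode above 0.02 m).
It fails at once if the jar of sprinkles is pushed more than 20 mm (distance of sprinkles from where it was at the start of the episode above 0.02 m).
It fails at once if the fine paintbrush is pushed more than 20 mm (distance of fine_brush from where it was at the start of the episode above 0.02 m).
Of beaker_yellow, beaker_red, beaker_blue only 2 to 3 are there at a start; the rules pass over those that are not, and their reading is None.
At some moment in a run one of beaker_yellow, beaker_red, beaker_blue may be knocked a few centimetres aside while the robot is not near it.
It also fails if it takes over 210 s, if anything falls off the work surface, if the arm or the gripper's body presses on something with over 40 N, if the wrist force passes 120 N, or if a joint passes its speed limit or range.

ROBOT

A 6-joint arm with a two-finger parallel gripper is mounted at the origin on the work surface. World frame = base frame: x ahead of the robot, y to its left, z up, the work surface at z = 0. Lengths are in m, angles in rad, forces in N, time in s.
With the tool pointing down it reaches from about 0.4 to 0.825 m from the base axis. Payload 7 kg.
Tool frame: the origin (TCP) lies where the fingers leave the gripper's body, on its centre line; the fingertips stand 73 mm ahead of it and the grasp point (between the pads) lies 54 mm ahead of it (arm.grasp_offset is the distance from the TCP to the grasp point, in m); x points along the fingers, z is the direction in which the jaws open and shut, and the axes are right-handed (so a half turn about x gives the same grasp; the last joint's range is limited). The gripper opens to 85 mm and grips with 20 to 120 N. Pads are 22 mm wide; open, the fingers measure 114 mm over their backs; the gripper's body (76 mm by 85 mm) begins 54 mm behind the grasp point. The pads swing forward as they close: fully open they stand 13 mm farther back than shut.
Start: joints at [-0.993, 0.359, 0.012, 0, -1.224, -0.288], TCP at [0.193, -0.647, 0.304] pointing down, gripper open.
Joint ranges: [-3.07, 3.07], [-1.43, 2.12], [-1.02, 1.25], [-3.03, 1.67], [-3.05, -0], [-3.03, 3.03]. Speed limits (rad/s): [2.39, 2.39, 3.01, 3.14, 3.14, 3.14].

INTERFACE

Orientations are given as a rotation vector (axis times angle).
In Python, from station import arm gives the robot as it stands.
- The arm moves only by the tool move_arm, never from a script. Its argument "targets" is a list of rows, each a list of 5 numbers: the shift along the tool's x, y, z in cm, then the turn about the tool's x in rad, then the opening, from 0 (shut) to 1 (fully open). A call has 1 to 20 rows; each row is the pose to reach, as a shift and turn from the pose measured when the call began, along the tool's axes at that moment; what a row does not reach only later rows make up. A row lasts 1/10 s, in which the tool goes at most 50 mm and 8.59 degrees, less where a joint would pass 70% of its speed; a pose out of reach is approached as far as the arm can. A call with a gripper value outside its range is refused whole. The fingers move at their own pace and stop on an object; "force" is the grip in N (left out, the last holds). Time passes only in rows, so rows that repeat a pose let the fingers close. It gives the time, the measured TCP pose, the force and the opening at its end, in the units of the state.
- arm.get_obs(): the state, without advancing time (a new reading comes with each control period).
- arm.get_image(name): name is "scene" or "side" or "wrist"; returns (picture, depth): 400x640x3 uint8, red, green, blue; 400x640 float32, m along the optical axis (not along the pixel's ray), 0 where there is no reading.
- arm.camera_info(name): a dict with "fx", "fy", "cx", "cy" (pixels), "view" (4x4, takes a point from world to camera coordinates). Camera axes: x right, y up, looking along -z (the intrinsics and any distortion apply to the point x, -y, -z); pixel columns grow to the right and rows downward; lengths in m; the calibration is good to about 2 mm. A picture is of the moment at which its call begins: read the wrist's pose just before it. camera_info takes no time and is no camera call; for the wrist camera it gives the pose at the moment of the call.
- arm.close_job(): hands the job in, once; it reports no verdict.
The state is a dict: "t": time; "q": joint angles; "qd": joint speeds; "effort": joint torques, N m; "tool_pos": TCP position; "tool_rot": TCP orientation; "force": force on the tool from outside, world axes, zero at the start; "wrist_torque": the same for the moment, N m; "opening": opening from 0.0 (shut) to 1.0 (fully open).
Only numpy, scipy, OpenCV 4.12 (cv2) and the standard library are available. Lean on these libraries where they do the work, as an engineer would, in place of code of your own. Each camera call takes 0.05 s, during which the arm holds its last target.

## Working session

There is one attempt and no reset: what is moved stays moved. The work goes in short steps, Python scripts to look and compute and a tool call to move; the robot and the scene stay as the last step left them, time stands still between calls to the robot, and variables do not carry over. Pictures are saved under pics/ and viewed, and the job is handed in when it is done.

Besides the shell and the picture viewer there is one more tool, called after "Emit:" as name(argument=value, ...) on one line, values as JSON. move_arm: Moves the arm, as the interface text tells. Its arguments: {"type":"object","properties":{"targets":{"type":"array","items":{"type":"array","items":{"type":"number"}}},"force":{"type":"number"}},"required":["targets"]}

```bash
ls -la; mkdir -p pics
cat > h.py <<'E'
import numpy as np, cv2
from station import arm
from scipy.spatial.transform import Rotation as R
def snap(name,fn):
    info=arm.camera_info(name); im,d=arm.get_image(name)
    cv2.imwrite('pics/'+fn+'.png',im[:,:,::-1]); np.savez('pics/'+fn+'.npz',d=d,im=im,view=info['view'],k=[info['fx'],info['fy'],info['cx'],info['cy']])
    return im,d,info
def load(fn):
    z=np.load('pics/'+fn+'.npz'); return z
def pt(fn,u,v,depth=None):
    z=load(fn); fx,fy,cx,cy=z['k']; d=z['d'][int(v),int(u)] if depth is None else depth
    p=np.array([(u-cx)/fx*d,-(v-cy)/fy*d,-d,1]); return (np.linalg.inv(z['view'])@p)[:3]
def cloud(fn):
    z=load(fn); fx,fy,cx,cy=z['k']; d=z['d']; v,u=np.mgrid[0:d.shape[0],0:d.shape[1]]
    P=np.stack([(u-cx)/fx*d,-(v-cy)/fy*d,-d,np.ones_like(d)],-1)@np.linalg.inv(z['view']).T
    P=P[...,:3]; P[d==0]=np.nan; return P
def proj(fn,p):
    z=load(fn); fx,fy,cx,cy=z['k']; c=z['view']@np.append(p,1); return fx*c[0]/-c[2]+cx, -fy*c[1]/-c[2]+cy
def st():
    o=arm.get_obs(); 
    print('t',round(o['t'],2),'pos',np.round(o['tool_pos'],4),'q',np.round(o['q'],3),'F',np.round(o['force'],1),'op',round(o['opening'],3)); print(np.round(R.from_rotvec(o['tool_rot']).as_matrix(),3)); return o
E
python3 - <<'E'
from h import *
st()
for n in ['scene','side','wrist']:
    im,d,i=snap(n,n+'0'); print(n,{k:np.round(v,3).tolist() for k,v in i.items()})
st()
E
```

```text
total 12
drwxr-xr-x  3 agent agent 4096 Dec  7 02:16 .
drwxr-xr-x 23 root  root  4096 Dec  7 02:16 ..
drwxr-xr-x  2 agent agent 4096 Dec  7 02:16 pics
t 0.0 pos [ 0.1927 -0.6465  0.303 ] q [-0.993  0.359  0.011 -0.    -1.224 -0.288] F [-0.4  0.2 -0.1] op 1.0
[[-0.001 -0.958 -0.286]
 [ 0.002 -0.286  0.958]
 [-1.     0.     0.002]]
scene {'fx': 397.004, 'fy': 397.004, 'cx': 322.415, 'cy': 202.983, 'view': [[-0.816, 0.577, -0.011, 0.391], [-0.368, -0.506, 0.78, 0.14], [0.445, 0.641, 0.625, -1.331], [0.0, 0.0, 0.0, 1.0]]}
side {'fx': 422.791, 'fy': 422.791, 'cx': 318.929, 'cy': 197.077, 'view': [[-0.927, -0.375, -0.001, 0.553], [0.284, -0.705, 0.65, -0.182], [-0.245, 0.602, 0.76, -0.99], [0.0, 0.0, 0.0, 1.0]]}
wrist {'fx': 311.307, 'fy': 311.307, 'cx': 316.881, 'cy': 198.277, 'view': [[-0.284, 0.959, 0.002, 0.674], [-0.912, -0.27, -0.308, 0.042], [-0.295, -0.089, 0.951, -0.38], [0.0, 0.0, 0.0, 1.0]]}
t 0.15 pos [ 0.1928 -0.6466  0.3032] q [-0.993  0.359  0.011 -0.    -1.224 -0.288] F [-0.   0.5 -0.5] op 0.998
[[-0.001 -0.958 -0.286]
 [ 0.001 -0.286  0.958]
 [-1.     0.     0.001]]
```

View pics/scene0.png

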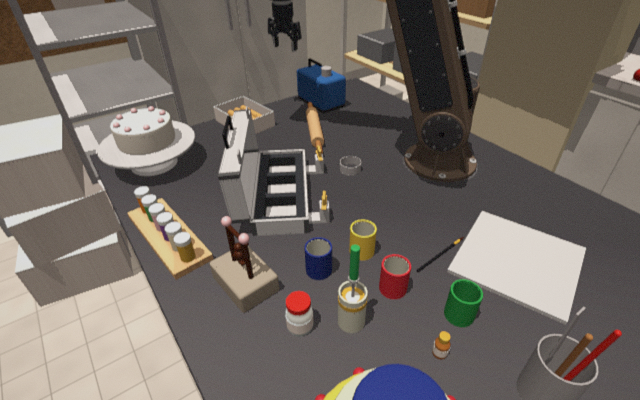

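View pics/side0.png

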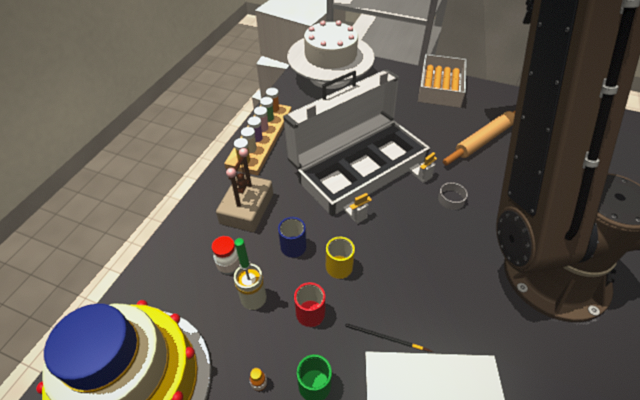

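View pics/wrist0.png

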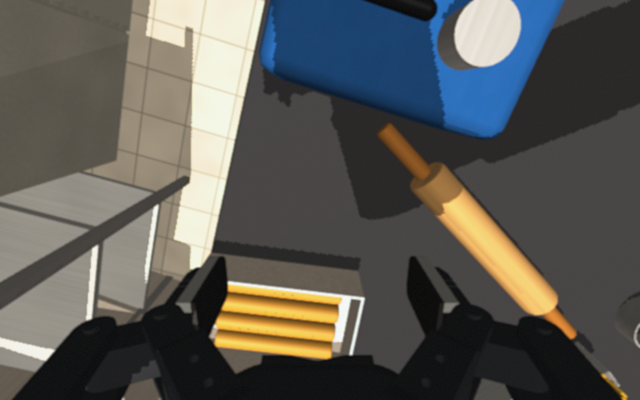

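All three beakers are present in the scene view: blue (318,258), yellow (363,240), red (395,276). The brush and pot are at about (352,300), and the case is open on the left. I'll measure with the depth clouds.

Run:
```python
from h import *
from scipy.optimize import least_squares
def masks(im):
    h=cv2.cvtColor(im,cv2.COLOR_RGB2HSV); H,S,V=[h[...,i].astype(int) for i in range(3)]
    return {'yellow':(H>20)&(H<33)&(S>150)&(V>80),'red':((H<6)|(H>174))&(S>170)&(V>70),'blue':(H>110)&(H<130)&(S>120)&(V>30),'green':(H>55)&(H<80)&(S>150)&(V>50)}
roi={'scene0':{'yellow':(345,215,380,265),'red':(375,250,415,300),'blue':(300,235,336,280),'green':(440,275,485,330)},
'side0':{'yellow':(322,232,358,280),'red':(290,280,328,328),'blue':(275,214,310,258),'green':(292,350,335,400)}}
for fn in ['scene0','side0']:
    im=load(fn)['im']; P=cloud(fn); M=masks(im)
    for c,(u0,v0,u1,v1) in roi[fn].items():
        m=np.zeros(im.shape[:2],bool); m[v0:v1,u0:u1]=True; m&=M[c]
        p=P[m]; p=p[np.isfinite(p[:,0])]; p=p[(p[:,2]>0.01)&(p[:,2]<0.077)]
        f=lambda x:np.hypot(p[:,0]-x[0],p[:,1]-x[1])-0.032
        cam=np.linalg.inv(load(fn)['view'])[:3,3]
        mu=p.mean(0); x0=mu[:2]+0.03*(mu-cam)[:2]/np.linalg.norm((mu-cam)[:2])
        r=least_squares(f,x0,loss='soft_l1',f_scale=0.003)
        print(fn,c,len(p),np.round(r.x,4),'rms',np.round(np.std(f(r.x)),4),'zmax',np.round(p[:,2].max(),3))
```

```text
scene0 yellow 380 [0.4773 0.1692] rms 0.0011 zmax 0.077
scene0 red 564 [0.4954 0.3026] rms 0.0009 zmax 0.077
scene0 blue 488 [0.6017 0.1572] rms 0.001 zmax 0.077
scene0 green 1025 [0.4313 0.4398] rms 0.0012 zmax 0.077
side0 yellow 432 [0.478  0.1699] rms 0.0012 zmax 0.077
side0 red 396 [0.496  0.3034] rms 0.001 zmax 0.077
side0 blue 222 [0.6024 0.1581] rms 0.0009 zmax 0.077
side0 green 646 [0.4281 0.4431] rms 0.0022 zmax 0.077
```

Run:
```python
from h import *
# orthographic height/color maps from both cams
x0,x1,y0,y1=0.15,0.95,-0.65,0.45; s=700
W=int((y1-y0)*s);H=int((x1-x0)*s)
for fn in ['scene0','side0']:
    P=cloud(fn).reshape(-1,3); im=load(fn)['im'].reshape(-1,3)
    ok=np.isfinite(P[:,0])&(P[:,2]<0.4); P=P[ok];im=im[ok]
    o=np.argsort(P[:,2]); P=P[o];im=im[o]
    r=((x1-P[:,0])*s).astype(int); c=((y1-P[:,1])*s).astype(int)
    k=(r>=0)&(r<H)&(c>=0)&(c<W)
    out=np.zeros((H,W,3),np.uint8); 
    for dr in (0,1):
        for dc in (0,1): out[np.clip(r[k]+dr,0,H-1),np.clip(c[k]+dc,0,W-1)]=im[k][:,::-1]
    for g in np.arange(0.2,0.95,0.1): cv2.putText(out,'%.1f'%g,(0,int((x1-g)*s)),0,0.4,(0,255,255)); cv2.line(out,(0,int((x1-g)*s)),(W,int((x1-g)*s)),(90,90,0),1)
    for g in np.arange(-0.6,0.45,0.1): cv2.putText(out,'%.1f'%g,(int((y1-g)*s),H-4),0,0.4,(0,255,255)); cv2.line(out,(int((y1-g)*s),0),(int((y1-g)*s),H),(90,90,0),1)
    cv2.imwrite('pics/ortho_%s.png'%fn,out)
```

```text
(no output)
```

View pics/ortho_side0.png

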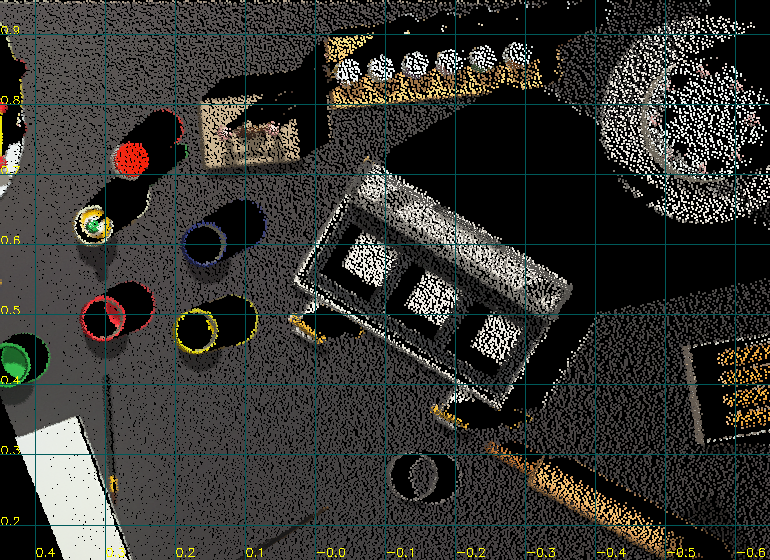

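View pics/ortho_scene0.png

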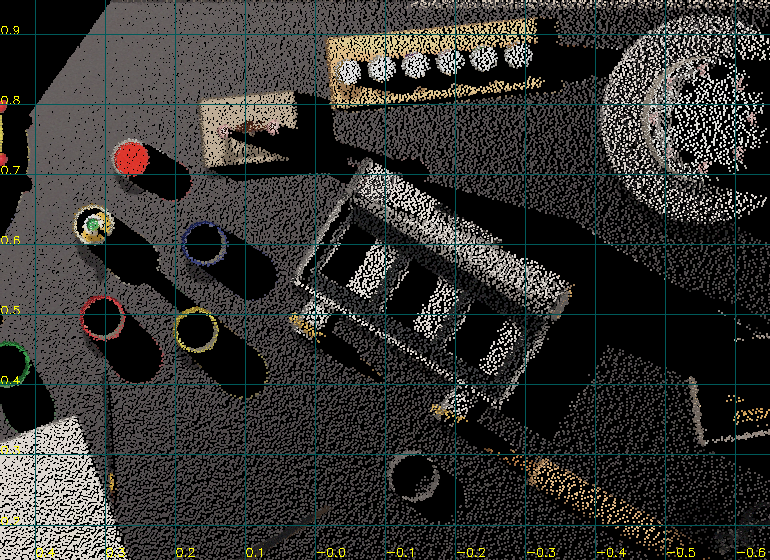

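Run:
```python
from h import *
from scipy.optimize import least_squares
for fns in (['scene0'],['side0'],['scene0','side0']):
    P=np.vstack([cloud(f).reshape(-1,3) for f in fns]); P=P[np.isfinite(P[:,0])]
    # initial guess: yaw
    c0=np.array([0.53,-0.165]); 
    # front face & rims: points in vicinity
    th=np.arctan2(0.5,0.866) 
    for it in range(3):
        ex=np.array([np.cos(th),np.sin(th)]) if it else np.array([np.cos(-0.52),np.sin(-0.52)])
        ex=ex
        if it==0: ex=np.array([0.86,0.51])  # guess hinge direction
        break
    # front edge: from ortho, (0.55,0.025)->(0.365,-0.26)
    a=np.array([0.545,0.027]); b=np.array([0.37,-0.265]); d=(a-b)/np.linalg.norm(a-b); 
    ex=np.array([d[1],-d[0]]); 
    if ex[0]<0: ex=-ex
    yaw=np.arctan2(ex[1],ex[0])
    cen=(a+b)/2+0.075*ex
    m=(P[:,2]>0.046)&(P[:,2]<0.054)
    Q=P[m]
    for it in range(15):
        ex=np.array([np.cos(yaw),np.sin(yaw)]);ey=np.array([-ex[1],ex[0]])
        l=np.c_[(Q[:,:2]-cen)@ex,(Q[:,:2]-cen)@ey]
        tol=0.012 if it<8 else 0.006
        # outer 4mm ribbon assumed; front rim points
        f=(abs(l[:,0]+0.073)<tol)&(abs(l[:,1])<0.16)
        e1=(abs(l[:,1]-0.173)<tol)&(l[:,0]>-0.065)&(l[:,0]<0.06)
        e2=(abs(l[:,1]+0.173)<tol)&(l[:,0]>-0.065)&(l[:,0]<0.06)
        def res(x):
            ex=np.array([np.cos(x[2]),np.sin(x[2])]);ey=np.array([-ex[1],ex[0]])
            A=(Q[f,:2]-x[:2])@ex+0.073; B=(Q[e1,:2]-x[:2])@ey-0.173; C=(Q[e2,:2]-x[:2])@ey+0.173
            return np.r_[A,B,C]
        r=least_squares(res,[*cen,yaw],loss='soft_l1',f_scale=0.002); cen=r.x[:2];yaw=r.x[2]
    ex=np.array([np.cos(yaw),np.sin(yaw)]);ey=np.array([-ex[1],ex[0]])
    print(fns,np.round(cen,4),round(yaw,4),f.sum(),e1.sum(),e2.sum())
    # brass buttons
    l=np.c_[(P[:,:2]-cen)@ex,(P[:,:2]-cen)@ey]
    for s in (1,-1):
        k=(P[:,2]>0.066)&(P[:,2]<0.09)&(l[:,0]<-0.09)&(l[:,0]>-0.16)&(s*l[:,1]>0.06)&(s*l[:,1]<0.2)
        print('fin',s,k.sum(),np.round(np.median(l[k],0),4),np.round(np.percentile(l[k],[2,98],0),4).tolist(),np.round(P[k,2].max(),4))
    k=(P[:,2]>0.215)&(l[:,0]>0.05)&(l[:,0]<0.2)&(abs(l[:,1])<0.1)
    print('handle',k.sum(),np.round(np.percentile(np.c_[l[k],P[k,2]],[3,50,97],0),4).tolist())
    # pot
    k=(np.hypot(P[:,0]-0.63,P[:,1]-0.315)<0.045)
    q=P[k&(P[:,2]>0.02)&(P[:,2]<0.095)]
    f=lambda x:np.hypot(q[:,0]-x[0],q[:,1]-x[1])-0.029
    r=least_squares(f,[0.63,0.315],loss='soft_l1',f_scale=0.002);print('pot',len(q),np.round(r.x,4))
    for z0,z1 in ((0.14,0.18),(0.18,0.23)):
        q=P[k&(P[:,2]>z0)&(P[:,2]<z1)]
        f=lambda x:np.hypot(q[:,0]-x[0],q[:,1]-x[1])-0.009
        r=least_squares(f,q[:,:2].mean(0),loss='soft_l1',f_scale=0.002);print('handle brush',z0,len(q),np.round(r.x,4),q[:,2].max(),np.round(q[:,:2].mean(0),4))
```

```text
['scene0'] [ 0.5221 -0.1541] -0.5499 125 142 87
fin 1 44 [-0.1205  0.1319] [[-0.1251, 0.104], [-0.1154, 0.1381]] 0.0881
fin -1 37 [-0.121  -0.1104] [[-0.125, -0.1334], [-0.1164, -0.1002]] 0.0889
handle 133 [[0.121, -0.0491, 0.2175], [0.1243, 0.0176, 0.2405], [0.1301, 0.0539, 0.2445]]
pot 952 [0.6289 0.3168]
handle brush 0.14 145 [0.6289 0.3166] 0.17946042840989085 [0.6333 0.322 ]
handle brush 0.18 210 [0.6287 0.3165] 0.22475647145565092 [0.6326 0.3208]
['side0'] [ 0.5214 -0.1528] -0.5506 282 118 88
fin 1 93 [-0.1225  0.1211] [[-0.1259, 0.103], [-0.1159, 0.1376]] 0.0889
fin -1 69 [-0.1226 -0.1167] [[-0.1265, -0.1361], [-0.1172, -0.1007]] 0.0882
handle 193 [[0.1213, -0.0514, 0.2167], [0.1243, 0.0042, 0.239], [0.1291, 0.0531, 0.2439]]
pot 782 [0.6287 0.3177]
handle brush 0.14 118 [0.6291 0.3175] 0.1799890772447751 [0.6249 0.3226]
handle brush 0.18 176 [0.6293 0.3172] 0.224869621968096 [0.6256 0.3212]
['scene0', 'side0'] [ 0.5215 -0.1534] -0.551 408 265 177
fin 1 137 [-0.1224  0.1236] [[-0.1262, 0.1033], [-0.116, 0.138]] 0.0889
fin -1 106 [-0.1225 -0.1156] [[-0.1264, -0.1346], [-0.1155, -0.1002]] 0.0889
handle 326 [[0.1211, -0.0508, 0.2169], [0.1243, 0.0086, 0.2395], [0.1301, 0.0536, 0.2444]]
pot 1734 [0.6287 0.3172]
handle brush 0.14 263 [0.6289 0.317 ] 0.1799890772447751 [0.6295 0.3223]
handle brush 0.18 386 [0.6288 0.3167] 0.224869621968096 [0.6294 0.321 ]
```

```bash
cat >> h.py <<'E'
CC=np.array([0.5215,-0.1534]); CY=-0.551
def case(x,y): 
    c,s=np.cos(CY),np.sin(CY); return CC+np.array([c*x-s*y,s*x+c*y])
def sh(*pts,jaw=None):
    """pts: grasp-point world xyz (grasp = tcp+0.054 along tool x). print shift in cm in tool axes"""
    o=arm.get_obs(); M=R.from_rotvec(o['tool_rot']).as_matrix(); p=np.array(o['tool_pos'])+0.054*M[:,0]
    print('t %.2f grasp'%o['t'],np.round(p,4),'jaw ang %.3f'%np.arctan2(M[1,2],M[0,2]),'F',np.round(o['force'],1),'op %.3f'%o['opening'],'q',np.round(o['q'],2),'tilt %.4f'%(M[2,0]+1))
    for w in pts: print(np.round(100*(M.T@(np.array(w)-p)),2))
    if jaw is not None:
        a=np.arctan2(M[1,2],M[0,2])-jaw; print('turn options',np.round([(a+np.pi)%(2*np.pi)-np.pi,(a)%(2*np.pi)-np.pi],3))
E
python3 - <<'E'
from h import *
sh((0.6288,0.317,0.30),(0.6288,0.317,0.198))
for y in (0.119,-0.119): print(case(-0.12,y))
print([case(0,y) for y in (.108,0,-.108)])
E
```

```text
t 0.15 grasp [ 0.1927 -0.6465  0.2492] jaw ang 1.860 F [-0.   0.5 -0.5] op 0.998 q [-0.99  0.36  0.01 -0.   -1.22 -0.29] tilt 0.0000
[ -4.99 -69.31  79.89]
[  5.21 -69.31  79.88]
[0.48156103 0.01081291]
[ 0.35695863 -0.19196343]
[array([ 0.57804227, -0.06138385]), array([ 0.5215, -0.1534]), array([ 0.46495773, -0.24541615])]
```

Emit:
move_arm(targets=[[-5,-4,4,0,1],[-6,-7,8,0,1],[-6,-10,12,0,1],[-6,-14,16,0,1],[-6,-17,20,0,1],[-6,-21,24,0,1],[-6,-24,28,0,1],[-6,-28,32,0,1],[-6,-31,36,0,1],[-6,-35,40,0,1],[-6,-38,44,0,1],[-6,-42,48,0,1],[-6,-45,52,0,1],[-6,-49,56,0,1],[-6,-52,60,0,1],[-6,-56,64,0,1],[-6,-59,68,0,1],[-6,-63,72,0,1],[-6,-66,76,0,1],[-6,-69.3,79.9,0,1]])

```text
t: 2.15
tool_pos: [0.5994, 0.2509, 0.3638]
tool_rot: [-1.418, 1.057, 1.42]
force: [1.5, -0.2, 0.3]
opening: 1.004
```

Emit:
move_arm(targets=[[0,0,0,0,1],[0,0,0,0,1]])

```text
t: 2.35
tool_pos: [0.5994, 0.2522, 0.3621]
tool_rot: [-1.419, 1.059, 1.423]
force: [0.5, 0.7, 0.2]
opening: 1.002
```

Run:
```python
from h import *
sh((0.6288,0.317,0.30),(0.6288,0.317,0.198))
snap('wrist','wrist1')
```

```text
t 2.35 grasp [0.5992 0.2521 0.3081] jaw ang 1.862 F [0.5 0.7 0.2] op 1.002 q [ 0.7   0.29  0.05 -0.   -1.33 -1.98] tilt 0.0000
[ 0.8  -4.7   5.36]
[11.   -4.73  5.36]
```

Emit:
move_arm(targets=[[0,-3,3,0,1],[0.8,-4.7,5.4,0,1],[0.8,-4.7,5.4,0,1],[0.8,-4.7,5.4,0,1]])

```text
t: 2.8
tool_pos: [0.6285, 0.3154, 0.3547]
tool_rot: [-1.419, 1.06, 1.422]
force: [-0.7, -0.8, -0.2]
opening: 1.002
```

Run:
```python
from h import *
sh((0.6288,0.317,0.198))
snap('wrist','wrist2')
```

```text
t 2.80 grasp [0.6283 0.3154 0.3007] jaw ang 1.861 F [-0.7 -0.8 -0.2] op 1.002 q [ 0.74  0.38  0.16 -0.   -1.35 -2.02] tilt 0.0000
[10.27 -0.12  0.14]
```

View pics/wrist2.png

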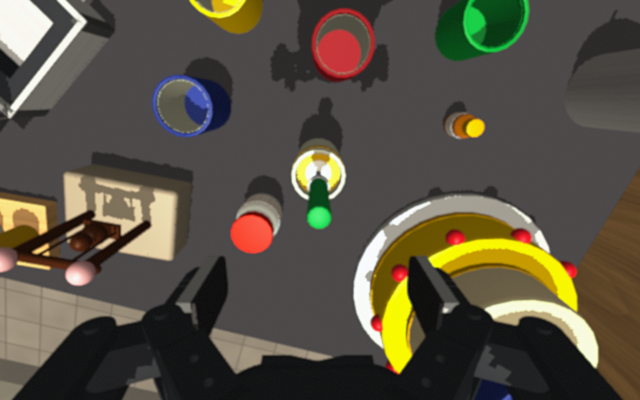

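Run:
```python
from h import *
P=np.vstack([cloud(f).reshape(-1,3) for f in ('scene0','side0','wrist2')]); P=P[np.isfinite(P[:,0])]
k=(P[:,1]>0.37)&(P[:,1]<0.8)&(P[:,0]>0.5)&(P[:,0]<0.9)&(P[:,2]>0.11)
Q=P[k]; 
for x in np.arange(0.5,0.9,0.05):
    q=Q[(Q[:,0]>=x)&(Q[:,0]<x+.05)]
    if len(q): print(round(x,2),np.round([q[:,1].min(),q[:,2].max()],3))
```

```text
0.55 [0.37  0.371]
0.6 [0.37 0.37]
0.65 [0.501 0.226]
0.7 [0.481 0.231]
0.75 [0.477 0.231]
0.8 [0.487 0.23 ]
```

Emit:
move_arm(targets=[[3,-0.1,0.1,0,1],[6,-0.1,0.1,0,1],[9,-0.1,0.1,0,1],[10.3,-0.1,0.1,0,1],[10.3,-0.1,0.1,0,1],[10.3,-0.1,0.1,0,0.5],[10.3,-0.1,0.1,0,0.1],[10.3,-0.1,0.1,0,0.1],[10.3,-0.1,0.1,0,0.1],[10.3,-0.1,0.1,0,0.1],[10.3,-0.1,0.1,0,0.1],[10.3,-0.1,0.1,0,0.1]], force=50)

```text
t: 4.05
tool_pos: [0.6293, 0.3166, 0.2531]
tool_rot: [-1.419, 1.058, 1.42]
force: [0.5, -0.8, 4.6]
opening: 0.199
```

Run:
```python
from h import *
sh((0.6288,0.317,0.198),(0.6288,0.317,0.315))
```

```text
t 4.05 grasp [0.6293 0.3166 0.1991] jaw ang 1.861 F [ 0.5 -0.8  4.6] op 0.199 q [ 0.74  0.44  0.02 -0.   -1.15 -2.02] tilt 0.0000
[0.11 0.03 0.05]
[-11.59   0.04   0.06]
```

Emit:
move_arm(targets=[[-2,0,0,0,0.1],[-4,0,0,0,0.1],[-6,0,0,0,0.1],[-8,0,0,0,0.1],[-10,0,0,0,0.1],[-12,0,0,0,0.1],[-12,0,0,0,0.1],[-12,0,0,0,0.1]])

```text
t: 4.85
tool_pos: [0.6291, 0.3165, 0.3726]
tool_rot: [-1.418, 1.058, 1.421]
force: [-1.2, 0.1, -0.9]
opening: 0.195
```

```bash
cat >> h.py <<'E'
from scipy.optimize import least_squares
def masks(im):
    h=cv2.cvtColor(im,cv2.COLOR_RGB2HSV); H,S,V=[h[...,i].astype(int) for i in range(3)]
    return {'yellow':(H>20)&(H<33)&(S>150)&(V>80),'red':((H<6)|(H>174))&(S>170)&(V>70),'blue':(H>110)&(H<130)&(S>120)&(V>30)}
B0={'yellow':(0.4776,0.1695),'red':(0.4957,0.303),'blue':(0.602,0.1576)}
def beakers(fns,rad=0.08,near=B0,zlo=0.01,zhi=0.077):
    out={}
    for fn in fns:
        M=masks(load(fn)['im']); P=cloud(fn); cam=np.linalg.inv(load(fn)['view'])[:3,3]
        for c,n in near.items():
            p=P[M[c]]; p=p[np.isfinite(p[:,0])]; p=p[(p[:,2]>zlo)&(p[:,2]<zhi)&(np.hypot(p[:,0]-n[0],p[:,1]-n[1])<rad)]
            if len(p)<25: print(fn,c,'few',len(p)); continue
            f=lambda x:np.hypot(p[:,0]-x[0],p[:,1]-x[1])-0.032
            mu=np.median(p,0); x0=mu[:2]+0.03*(mu-cam)[:2]/np.linalg.norm((mu-cam)[:2])
            r=least_squares(f,x0,loss='soft_l1',f_scale=0.003)
            print(fn,c,len(p),np.round(r.x,4),'rms %.4f zmax %.3f'%(np.std(f(r.x)),p[:,2].max())); out.setdefault(c,[]).append(r.x)
    return out
E
python3 - <<'E'
from h import *
sh((0.4776,0.1695,0.315))
snap('scene','scene3');snap('side','side3'); beakers(['scene3','side3'])
E
```

```text
t 4.85 grasp [0.6291 0.3165 0.3186] jaw ang 1.861 F [-1.2  0.1 -0.9] op 0.195 q [ 0.74  0.38  0.2  -0.   -1.39 -2.02] tilt 0.0000
[ 0.37 18.72 -9.76]
scene3 yellow 278 [0.4773 0.1691] rms 0.0009 zmax 0.077
scene3 red 550 [0.4954 0.3027] rms 0.0008 zmax 0.077
scene3 blue 500 [0.6018 0.1572] rms 0.0008 zmax 0.077
side3 yellow 419 [0.478  0.1699] rms 0.0012 zmax 0.077
side3 red 396 [0.4961 0.3034] rms 0.0017 zmax 0.077
side3 blue 30 [0.6015 0.1581] rms 0.0015 zmax 0.077
```

View pics/side3.png

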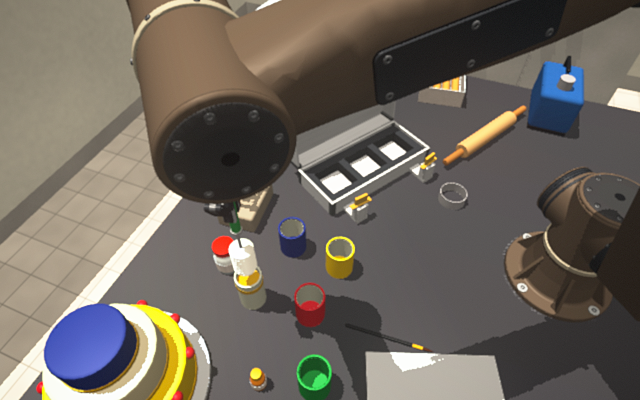

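View pics/scene3.png

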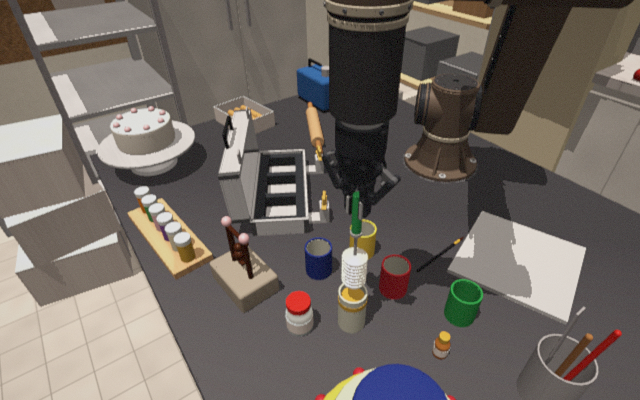

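Emit:
move_arm(targets=[[0,2,-1,0,0.1],[0,5,-2.6,0,0.1],[0,8,-4.2,0,0.1],[0,11,-5.7,0,0.1],[0,14,-7.3,0,0.1],[0,16.5,-8.6,0,0.1],[0,18,-9.4,0,0.1],[0,18.7,-9.75,0,0.1],[0,18.7,-9.75,0,0.1],[0,18.7,-9.75,0,0.1],[0,18.7,-9.75,0,0.1]])

```text
t: 6.05
tool_pos: [0.4783, 0.1701, 0.3715]
tool_rot: [-1.419, 1.061, 1.422]
force: [0.6, -0.7, -0.0]
opening: 0.195
```

Run:
```python
from h import *
sh((0.4776,0.1695,0.203))
snap('scene','scene4');snap('side','side4'); beakers(['scene4','side4'])
```

```text
t 6.05 grasp [0.4781 0.1701 0.3175] jaw ang 1.861 F [ 0.6 -0.7 -0. ] op 0.195 q [ 0.73  0.04 -0.24 -0.   -1.3  -2.01] tilt 0.0000
[11.45  0.03 -0.04]
scene4 yellow 489 [0.4773 0.1692] rms 0.0010 zmax 0.077
scene4 red 563 [0.4954 0.3027] rms 0.0009 zmax 0.077
scene4 blue 498 [0.6019 0.1572] rms 0.0010 zmax 0.077
side4 yellow 427 [0.4779 0.1699] rms 0.0013 zmax 0.077
side4 red 394 [0.4961 0.3034] rms 0.0019 zmax 0.077
side4 blue 63 [0.6023 0.158 ] rms 0.0011 zmax 0.077
```

View pics/scene4.png

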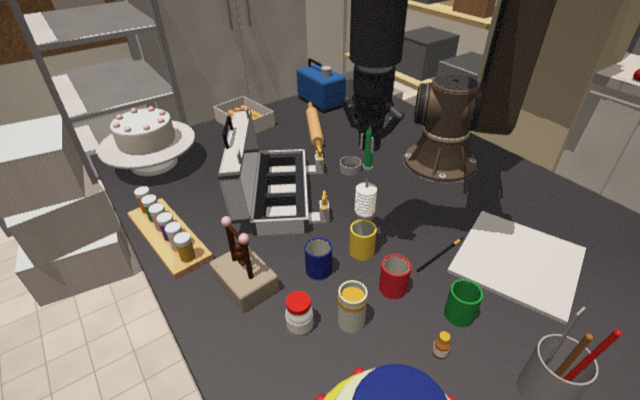

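Emit:
move_arm(targets=[[2.5,0,0,0,0.1],[5,0,0,0,0.1],[7,0,0,0,0.1],[9,0,0,0,0.1],[10.5,0,0,0,0.1],[11.4,0,0,0,0.1],[11.5,0,0,0,0.1],[11.5,0,0,0,0.1],[11.5,0,0,0,0.1],[11.5,0,0,0,0.1]])

```text
t: 7.15
tool_pos: [0.478, 0.1701, 0.2572]
tool_rot: [-1.419, 1.059, 1.422]
force: [0.0, 0.0, -0.7]
opening: 0.193
```

Run:
```python
from h import *
sh((0.4776,0.1695,0.203))
snap('scene','scene5');beakers(['scene5']); snap('side','side5'); beakers(['side5'])
```

```text
t 7.15 grasp [0.4779 0.1701 0.2032] jaw ang 1.861 F [ 0.   0.  -0.7] op 0.193 q [ 0.73  0.12 -0.42 -0.   -1.03 -2.01] tilt 0.0000
[ 0.02  0.05 -0.04]
scene5 yellow 491 [0.4774 0.1693] rms 0.0010 zmax 0.077
scene5 red 553 [0.4954 0.3027] rms 0.0009 zmax 0.077
scene5 blue 493 [0.6017 0.1571] rms 0.0009 zmax 0.077
side5 yellow 419 [0.4779 0.1699] rms 0.0015 zmax 0.077
side5 red 396 [0.496  0.3035] rms 0.0015 zmax 0.077
side5 blue 84 [0.6019 0.1582] rms 0.0010 zmax 0.077
```

View pics/scene5.png

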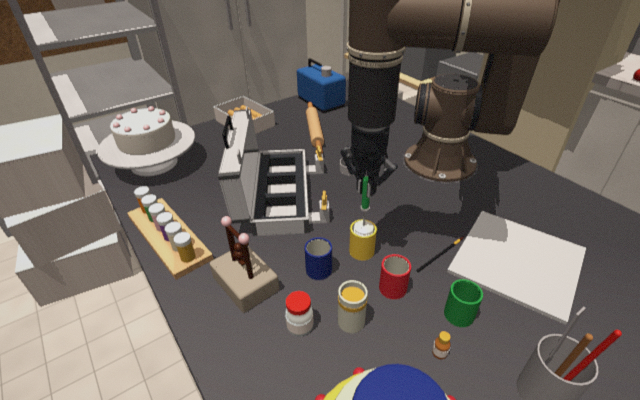

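Emit:
move_arm(targets=[[0.3,0,0,0,0.1],[0.3,0,0,0,0.1],[0.4,0,0,0,0.1],[0.5,0,0,0,0.1],[0.5,0,0,0,0.1]])

```text
t: 7.75
tool_pos: [0.478, 0.17, 0.2521]
tool_rot: [-1.419, 1.06, 1.422]
force: [0.1, 0.5, -0.6]
opening: 0.195
```

Run:
```python
from h import *
sh((0.4776,0.1695,0.203))
```

```text
t 7.75 grasp [0.4779 0.17   0.1981] jaw ang 1.861 F [ 0.1  0.5 -0.6] op 0.195 q [ 0.73  0.13 -0.42 -0.   -1.02 -2.01] tilt 0.0000
[-0.49  0.04 -0.04]
```

Emit:
move_arm(targets=[[0.1,0,0,0,0.1],[0.2,0,0,0,0.1],[0.2,0,0,0,0.1],[0.3,0,0,0,0.1],[0.3,0,0,0,0.1]])

```text
t: 8.25
tool_pos: [0.4794, 0.1705, 0.252]
tool_rot: [-1.421, 1.055, 1.419]
force: [-3.7, -1.1, 18.2]
opening: 0.201
```

Run:
```python
from h import *
sh((0.4776,0.1695,0.203))
```

```text
t 8.25 grasp [0.4795 0.1705 0.198 ] jaw ang 1.862 F [-3.7 -1.1 18.2] op 0.201 q [ 0.73  0.13 -0.43  0.   -1.02 -2.01] tilt 0.0000
[-0.5   0.21 -0.04]
```

Emit:
move_arm(targets=[[-1,0,0,0,0.1],[-3,0,0,0,0.1],[-5,0,0,0,0.1],[-6,0,0,0,0.1],[-6.2,0,0,0,0.1],[-6.2,0,0,0,0.1],[-6.2,0,0,0,0.1],[-5,0,0,0,0.1],[-3,0,0,0,0.1],[-1.5,0,0,0,0.1],[-0.4,0,0,0,0.1],[-0.3,0,0,0,0.1],[-0.3,0,0,0,0.1],[-0.3,0,0,0,0.1],[-0.3,0,0,0,0.1]])

```text
t: 9.75
tool_pos: [0.4797, 0.1707, 0.2556]
tool_rot: [-1.421, 1.054, 1.419]
force: [0.2, 0.1, 0.1]
opening: 0.198
```

Run:
```python
from h import *
sh((0.4957,0.303,0.315),(0.4957,0.303,0.203))
```

```text
t 9.75 grasp [0.4798 0.1707 0.2016] jaw ang 1.862 F [0.2 0.1 0.1] op 0.198 q [ 0.73  0.12 -0.42  0.   -1.02 -2.01] tilt 0.0000
[-11.31  -5.36  12.22]
[-0.11 -5.32 12.21]
```

Emit:
move_arm(targets=[[-2,0,0,0,0.1],[-5,0,0,0,0.1],[-8,0,0,0,0.1],[-11,0,0,0,0.1],[-11.5,-0.5,1.2,0,0.1],[-11.5,-1.5,3.6,0,0.1],[-11.5,-2.6,6,0,0.1],[-11.5,-3.7,8.4,0,0.1],[-11.5,-4.7,10.8,0,0.1],[-11.5,-5.4,12.2,0,0.1],[-11.5,-5.4,12.2,0,0.1],[-11.5,-5.4,12.2,0,0.1],[-11.5,-5.4,12.2,0,0.1]])

```text
t: 11.05
tool_pos: [0.4959, 0.3023, 0.3709]
tool_rot: [-1.421, 1.054, 1.419]
force: [0.5, 0.1, -0.2]
opening: 0.195
```

Run:
```python
from h import *
snap('scene','scene6');snap('side','side6'); beakers(['scene6','side6'])
sh((0.4957,0.303,0.201))
```

```text
scene6 yellow 491 [0.4774 0.1692] rms 0.0010 zmax 0.077
scene6 red 559 [0.4955 0.3027] rms 0.0009 zmax 0.077
scene6 blue 496 [0.6018 0.1572] rms 0.0009 zmax 0.077
side6 yellow 433 [0.4779 0.1701] rms 0.0016 zmax 0.077
side6 red 387 [0.4959 0.3033] rms 0.0015 zmax 0.077
side6 blue few 7
t 11.15 grasp [0.4961 0.3022 0.3171] jaw ang 1.862 F [ 0.4 -0.2 -1.8] op 0.195 q [ 0.88  0.17 -0.1   0.   -1.3  -2.16] tilt 0.0000
[11.61  0.06  0.07]
```

View pics/scene6.png

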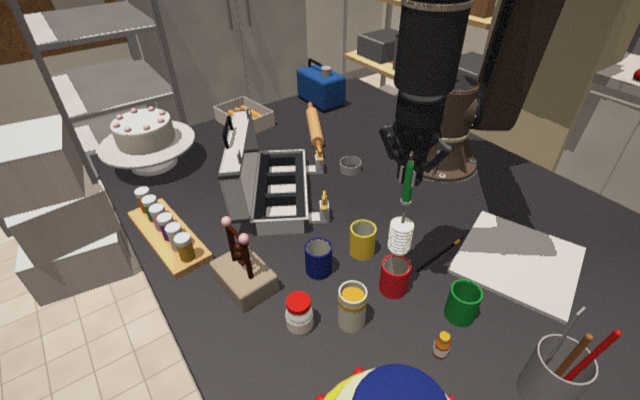

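Emit:
move_arm(targets=[[2.5,0,0,0,0.1],[5,0,0,0,0.1],[7,0,0,0,0.1],[9,0,0,0,0.1],[10.7,0,0,0,0.1],[11.6,0,0,0,0.1],[11.7,0,0,0,0.1],[11.7,0,0,0,0.1],[11.7,0,0,0,0.1],[11.7,0,0,0,0.1]])

```text
t: 12.15
tool_pos: [0.4966, 0.3026, 0.2551]
tool_rot: [-1.421, 1.052, 1.418]
force: [-0.4, 0.4, -0.7]
opening: 0.198
```

Run:
```python
from h import *
sh((0.4957,0.303,0.201))
snap('scene','scene7');beakers(['scene7'])
```

```text
t 12.15 grasp [0.4968 0.3028 0.2011] jaw ang 1.862 F [-0.4  0.4 -0.7] op 0.198 q [ 0.88  0.24 -0.27  0.   -1.05 -2.16] tilt 0.0000
[0.01 0.1  0.06]
scene7 yellow 492 [0.4773 0.1692] rms 0.0010 zmax 0.077
scene7 red 557 [0.4954 0.3026] rms 0.0008 zmax 0.077
scene7 blue 498 [0.6017 0.1571] rms 0.0010 zmax 0.077
```

View pics/scene7.png

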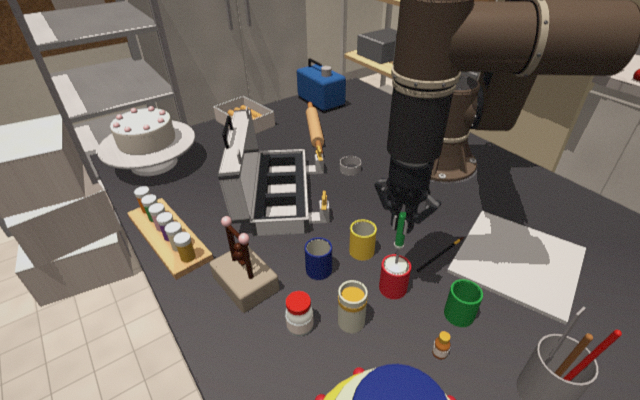

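Emit:
move_arm(targets=[[0.2,0,0,0,0.1],[0.2,0,0,0,0.1],[-1,0,0,0,0.1],[-3,0,0,0,0.1],[-5,0,0,0,0.1],[-5.8,0,0,0,0.1],[-5.9,0,0,0,0.1],[-5.9,0,0,0,0.1],[-5.9,0,0,0,0.1],[-4.5,0,0,0,0.1],[-2.5,0,0,0,0.1],[-1,0,0,0,0.1],[0,0,0,0,0.1],[0.1,0,0,0,0.1],[0.1,0,0,0,0.1],[0.1,0,0,0,0.1]])

```text
t: 13.8
tool_pos: [0.4966, 0.3027, 0.2542]
tool_rot: [-1.421, 1.052, 1.418]
force: [-0.7, -0.4, -1.0]
opening: 0.192
```

Run:
```python
from h import *
sh((0.602,0.1576,0.315))
```

```text
t 13.80 grasp [0.4968 0.3028 0.2002] jaw ang 1.862 F [-0.7 -0.4 -1. ] op 0.192 q [ 0.88  0.24 -0.27  0.   -1.05 -2.16] tilt 0.0000
[-11.48  -5.96 -16.91]
```

Emit:
move_arm(targets=[[-2,0,0,0,0.1],[-5,0,0,0,0.1],[-8,0,0,0,0.1],[-11,0,0,0,0.1],[-11.6,-0.6,-1.7,0,0.1],[-11.6,-1.5,-4.2,0,0.1],[-11.6,-2.4,-6.8,0,0.1],[-11.6,-3.3,-9.4,0,0.1],[-11.6,-4.2,-12,0,0.1],[-11.6,-5.1,-14.5,0,0.1],[-11.6,-5.7,-16.2,0,0.1],[-11.6,-6,-16.9,0,0.1],[-11.6,-6,-16.9,0,0.1],[-11.6,-6,-16.9,0,0.1],[-11.6,-6,-16.9,0,0.1]])

```text
t: 15.3
tool_pos: [0.6017, 0.1583, 0.3705]
tool_rot: [-1.421, 1.051, 1.418]
force: [-0.3, -0.2, -1.1]
opening: 0.2
```

Run:
```python
from h import *
snap('scene','scene8'); beakers(['scene8'])
sh((0.602,0.1576,0.201))
```

```text
scene8 yellow 485 [0.4775 0.1692] rms 0.0010 zmax 0.076
scene8 red 558 [0.4954 0.3026] rms 0.0008 zmax 0.077
scene8 blue 507 [0.6018 0.1572] rms 0.0009 zmax 0.077
t 15.35 grasp [0.6019 0.1586 0.3165] jaw ang 1.863 F [-0.8  0.3 -1.7] op 0.194 q [ 0.57  0.24 -0.01 -0.   -1.32 -1.85] tilt 0.0000
[11.55  0.08 -0.12]
```

View pics/scene8.png

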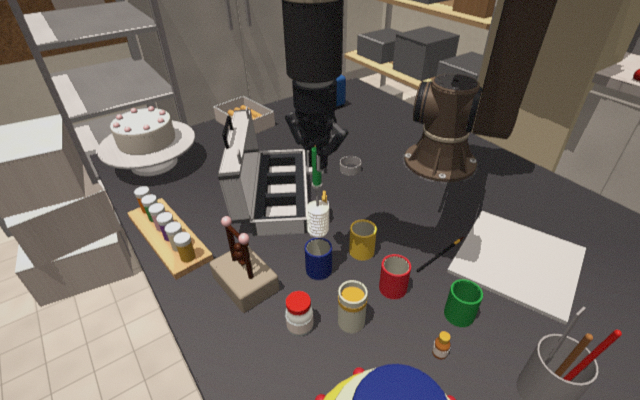

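Emit:
move_arm(targets=[[2.5,0,-0.1,0,0.1],[5,0,-0.1,0,0.1],[7,0,-0.1,0,0.1],[9,0,-0.1,0,0.1],[10.7,0,-0.1,0,0.1],[11.6,0,-0.1,0,0.1],[11.7,0,-0.1,0,0.1],[11.7,0,-0.1,0,0.1],[11.7,0,-0.1,0,0.1],[11.7,0,-0.1,0,0.1]])

```text
t: 16.35
tool_pos: [0.6027, 0.1579, 0.2543]
tool_rot: [-1.421, 1.05, 1.418]
force: [0.3, -0.9, -0.3]
opening: 0.198
```

Run:
```python
from h import *
snap('scene','scene9'); beakers(['scene9'])
sh((0.602,0.1576,0.201))
```

```text
scene9 yellow 490 [0.4774 0.1692] rms 0.0010 zmax 0.077
scene9 red 554 [0.4954 0.3027] rms 0.0009 zmax 0.077
scene9 blue 502 [0.6018 0.1571] rms 0.0010 zmax 0.077
t 16.40 grasp [0.6029 0.1581 0.2002] jaw ang 1.863 F [-0.2  0.4 -0.2] op 0.191 q [ 0.57  0.31 -0.18 -0.   -1.08 -1.85] tilt 0.0000
[-0.08  0.1  -0.02]
```

View pics/scene9.png

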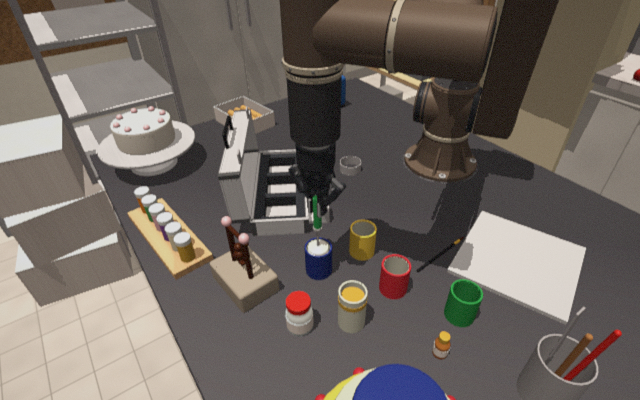

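Emit:
move_arm(targets=[[0.1,0,0,0,0.1],[0.1,0,0,0,0.1],[-1,0,0,0,0.1],[-3,0,0,0,0.1],[-5,0,0,0,0.1],[-5.8,0,0,0,0.1],[-5.9,0,0,0,0.1],[-5.9,0,0,0,0.1],[-5.9,0,0,0,0.1],[-4.5,0,0,0,0.1],[-2.5,0,0,0,0.1],[-1,0,0,0,0.1],[0,0,0,0,0.1],[0,0,0,0,0.1],[0,0,0,0,0.1],[0,0,0,0,0.1]])

```text
t: 18.0
tool_pos: [0.6026, 0.1579, 0.2539]
tool_rot: [-1.421, 1.051, 1.418]
force: [-0.6, -0.1, -0.8]
opening: 0.196
```

Run:
```python
from h import *
sh((0.6288,0.317,0.32))
```

```text
t 18.00 grasp [0.6029 0.1581 0.1999] jaw ang 1.863 F [-0.6 -0.1 -0.8] op 0.196 q [ 0.57  0.31 -0.18 -0.   -1.08 -1.85] tilt 0.0000
[-11.94  -7.13  14.5 ]
```

Scrubbing is done. The brush goes back to the pot next.

Emit:
move_arm(targets=[[-3,0,0,0,0.1],[-6,0,0,0,0.1],[-9,0,0,0,0.1],[-12,0,0,0,0.1],[-13,-0.8,1.6,0,0.1],[-13,-2,4,0,0.1],[-13,-3.2,6.5,0,0.1],[-13,-4.4,9,0,0.1],[-13,-5.6,11.5,0,0.1],[-13,-6.6,13.4,0,0.1],[-13,-7.1,14.5,0,0.1],[-13,-7.1,14.5,0,0.1],[-13,-7.1,14.5,0,0.1],[-13,-7.1,14.5,0,0.1]])

```text
t: 19.4
tool_pos: [0.6282, 0.3158, 0.3849]
tool_rot: [-1.421, 1.051, 1.417]
force: [-0.1, -0.5, -0.6]
opening: 0.194
```

```bash
python3 - <<'E'
from h import *
snap('scene','scene10'); beakers(['scene10'])
sh((0.6288,0.317,0.205))
fn='scene10';P=cloud(fn).reshape(-1,3);P=P[np.isfinite(P[:,0])]
q=P[(np.hypot(P[:,0]-.629,P[:,1]-.317)<0.05)&(P[:,2]>0.12)]
for a,b in ((.12,.14),(.14,.16),(.16,.18),(.18,.2),(.22,.25),(.25,.27),(.27,.3)):
    k=q[(q[:,2]>a)&(q[:,2]<b)]; print(a,len(k),np.round(k.mean(0),4) if len(k) else '', np.round(np.ptp(k,axis=0),3) if len(k) else '')
E
cd pics; python3 -c "
import cv2;i=cv2.imread('scene10.png')[120:350,240:460];cv2.imwrite('c10.png',cv2.resize(i,None,fx=2.6,fy=2.6))"
```

```text
scene10 yellow 219 [0.4771 0.1691] rms 0.0009 zmax 0.077
scene10 red 539 [0.4954 0.3027] rms 0.0009 zmax 0.077
scene10 blue 502 [0.6017 0.1572] rms 0.0009 zmax 0.077
t 19.45 grasp [0.6285 0.3159 0.331 ] jaw ang 1.862 F [ 0.2 -0.2 -0.6] op 0.195 q [ 0.74  0.37  0.21  0.   -1.4  -2.02] tilt 0.0000
[1.26e+01 1.00e-02 6.00e-02]
0.12 0  
0.14 96 [0.6395 0.329  0.1531] [0.04  0.035 0.013]
0.16 182 [0.6389 0.3287 0.1696] [0.042 0.035 0.019]
0.18 215 [0.6393 0.3284 0.1905] [0.041 0.04  0.02 ]
0.22 44 [0.6305 0.3183 0.2362] [0.008 0.01  0.03 ]
0.25 21 [0.631  0.3185 0.2582] [0.011 0.012 0.02 ]
0.27 158 [0.6331 0.3214 0.2834] [0.02 0.02 0.03]
```

View pics/c10.png

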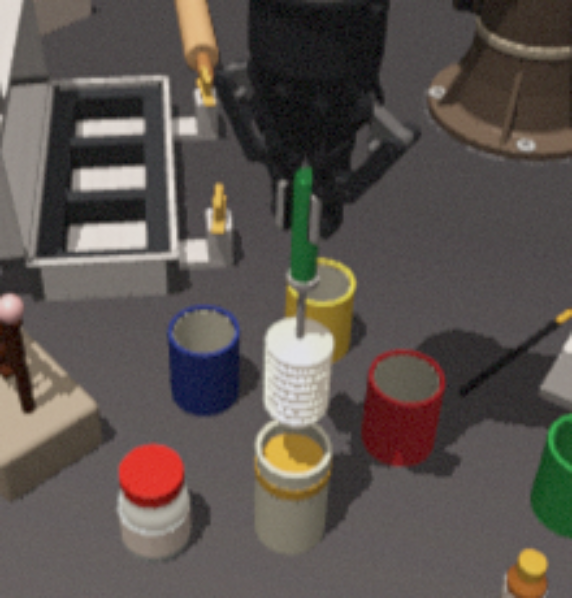

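Emit:
move_arm(targets=[[2.5,0,0,0,0.1],[5,0,0,0,0.1],[7.5,0,0,0,0.1],[10,0,0,0,0.1],[11.5,0,0,0,0.1],[12.5,0,0.1,0,0.1],[13,0,0.1,0,0.1],[13,0,0.1,0,0.1],[13,0,0.1,0,0.1],[13.1,0,0.1,0,0.1]])

```text
t: 20.45
tool_pos: [0.629, 0.3175, 0.2553]
tool_rot: [-1.421, 1.048, 1.416]
force: [-0.9, 0.1, -0.5]
opening: 0.199
```

Run:
```python
from h import *
snap('scene','scene11'); 
sh((0.6288,0.317,0.199))
```

```text
t 20.50 grasp [0.6291 0.3177 0.2009] jaw ang 1.862 F [-0.3  0.1 -0.8] op 0.196 q [ 0.74  0.43  0.01  0.   -1.14 -2.02] tilt 0.0000
[ 0.19  0.05 -0.06]
```

View pics/scene11.png

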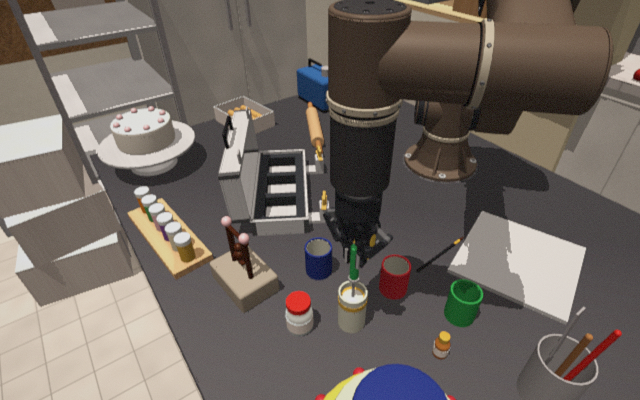

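Lowering 2 mm further, then release, then straight up.

Emit:
move_arm(targets=[[0.2,0,0,0,0.1],[0.2,0,0,0,0.1],[0.2,0,0,0,0.3],[0.2,0,0,0,0.6],[0.2,0,0,0,0.9],[0.2,0,0,0,1],[0.2,0,0,0,1],[-3,0,0,0,1],[-6,0,0,0,1],[-9,0,0,0,1],[-12,0,0,0,1],[-12,0,0,0,1]])

```text
t: 21.7
tool_pos: [0.6293, 0.3172, 0.3806]
tool_rot: [-1.422, 1.041, 1.412]
force: [0.0, -0.4, 0.6]
opening: 1.0
```

Run:
```python
from h import *
snap('scene','scene12'); beakers(['scene12'])
snap('wrist','wrist12')
fn='scene12';P=cloud(fn).reshape(-1,3);P=P[np.isfinite(P[:,0])]
q=P[(np.hypot(P[:,0]-.629,P[:,1]-.317)<0.05)]
for z0,z1 in ((0.14,0.18),(0.18,0.23)):
    k=q[(q[:,2]>z0)&(q[:,2]<z1)]; print(np.round(k.mean(0),4),k[:,2].max())
for p in [(0.4776,0.1695,0.2),(0.4776,0.1695,0.062)]: sh(p,jaw=CY)
```

```text
scene12 yellow 386 [0.4774 0.1691] rms 0.0010 zmax 0.077
scene12 red 545 [0.4955 0.3026] rms 0.0009 zmax 0.077
scene12 blue 498 [0.6019 0.1572] rms 0.0009 zmax 0.077
[0.6344 0.3237 0.1581] 0.17957819388978746
[0.6338 0.3224 0.2068] 0.22561453424831168
t 21.80 grasp [0.6285 0.3173 0.3218] jaw ang 1.862 F [-1.2 -0.2 -1.2] op 1.000 q [ 0.74  0.37  0.19  0.   -1.38 -2.02] tilt 0.0000
[11.97 18.8  -9.87]
turn options [ 2.413 -0.729]
t 21.80 grasp [0.6285 0.3173 0.3218] jaw ang 1.862 F [-1.2 -0.2 -1.2] op 1.000 q [ 0.74  0.37  0.19  0.   -1.38 -2.02] tilt 0.0000
[25.77 18.93 -9.92]
turn options [ 2.413 -0.729]
```

View pics/scene12.png

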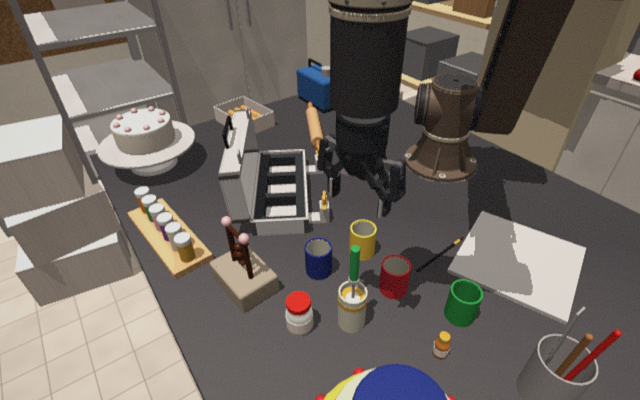

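Emit:
move_arm(targets=[[0,3,-1.6,-0.1,1],[0,6,-3.2,-0.2,1],[0,9,-4.7,-0.35,1],[0,12,-6.3,-0.5,1],[2,15,-7.9,-0.6,1],[5,18,-9.4,-0.73,1],[8,18.9,-9.9,-0.73,1],[11,18.9,-9.9,-0.73,1],[14,18.9,-9.9,-0.73,1],[15,18.9,-9.9,-0.73,1],[15,18.9,-9.9,-0.73,1],[15,18.9,-9.9,-0.73,1]])

```text
t: 23.0
tool_pos: [0.4771, 0.1691, 0.2244]
tool_rot: [-1.914, 0.53, 1.902]
force: [0.0, -0.2, 0.4]
opening: 1.0
```

Run:
```python
from h import *
snap('scene','scene13'); beakers(['scene13'])
snap('wrist','wrist13')
sh((0.4776,0.1695,0.062),jaw=CY)
```

```text
scene13 yellow 391 [0.4775 0.1692] rms 0.0010 zmax 0.077
scene13 red 560 [0.4954 0.3027] rms 0.0008 zmax 0.077
scene13 blue 499 [0.6018 0.1571] rms 0.0009 zmax 0.077
t 23.10 grasp [0.4778 0.1697 0.171 ] jaw ang 2.592 F [0.8 0.  0.2] op 1.001 q [ 0.73  0.15 -0.47  0.   -0.94 -1.28] tilt 0.0001
[10.9   0.14  0.05]
turn options [-3.14e+00  2.00e-03]
```

View pics/wrist13.png

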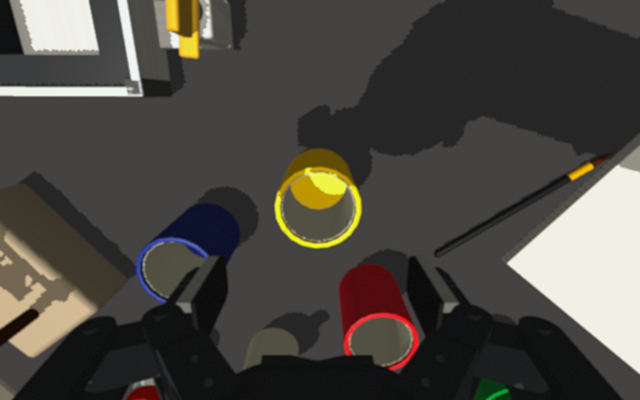

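Emit:
move_arm(targets=[[3,0.1,0,0,1],[6,0.1,0,0,1],[8.5,0.1,0,0,1],[10.5,0.1,0,0,1],[10.9,0.1,0,0,1],[10.9,0.1,0,0,1],[10.9,0.1,0,0,0.85],[10.9,0.1,0,0,0.7],[10.9,0.1,0,0,0.65],[10.9,0.1,0,0,0.65],[10.9,0.1,0,0,0.65],[10.9,0.1,0,0,0.65]], force=40)

```text
t: 24.3
tool_pos: [0.4785, 0.1698, 0.1178]
tool_rot: [-1.916, 0.525, 1.898]
force: [-2.1, -0.8, 5.8]
opening: 0.748
```

Run:
```python
from h import *
P=np.vstack([cloud(f).reshape(-1,3) for f in ('scene0','side0','side3')]); P=P[np.isfinite(P[:,0])]
d=P[:,:2]-CC; c,s=np.cos(CY),np.sin(CY); l=np.c_[d@[c,s],d@[-s,c],P[:,2]]
# pocket floors: z<0.02 within case
k=l[(abs(l[:,0])<0.06)&(abs(l[:,1])<0.17)&(l[:,2]<0.02)]
for a,b in ((-.17,-.055),(-.055,.055),(.055,.17)):
    q=k[(k[:,1]>a)&(k[:,1]<b)]; print(len(q),np.round(np.percentile(q,[2,98],0),3).tolist())
k=l[(abs(l[:,0])<0.06)&(abs(l[:,1])<0.17)&(l[:,2]<0.046)&(l[:,2]>0.036)]
h,e=np.histogram(k[:,1],bins=np.arange(-.17,.171,.005)); print([(round(x,3),n) for x,n in zip(e,h)])
pk=[np.append(case(0,y),0.3) for y in (.108,0,-.108)]
sh(*pk)
```

```text
969 [[-0.033, -0.151, 0.003], [0.044, -0.092, 0.019]]
1215 [[-0.035, -0.047, 0.003], [0.044, 0.018, 0.019]]
1392 [[-0.035, 0.06, 0.003], [0.044, 0.126, 0.019]]
[(np.float64(-0.17), np.int64(148)), (np.float64(-0.165), np.int64(124)), (np.float64(-0.16), np.int64(129)), (np.float64(-0.155), np.int64(125)), (np.float64(-0.15), np.int64(165)), (np.float64(-0.145), np.int64(70)), (np.float64(-0.14), np.int64(38)), (np.float64(-0.135), np.int64(40)), (np.float64(-0.13), np.int64(38)), (np.float64(-0.125), np.int64(40)), (np.float64(-0.12), np.int64(37)), (np.float64(-0.115), np.int64(38)), (np.float64(-0.11), np.int64(42)), (np.float64(-0.105), np.int64(44)), (np.float64(-0.1), np.int64(40)), (np.float64(-0.095), np.int64(43)), (np.float64(-0.09), np.int64(37)), (np.float64(-0.085), np.int64(42)), (np.float64(-0.08), np.int64(42)), (np.float64(-0.075), np.int64(41)), (np.float64(-0.07), np.int64(47)), (np.float64(-0.065), np.int64(106)), (np.float64(-0.06), np.int64(145)), (np.float64(-0.055), np.int64(136)), (np.float64(-0.05), np.int64(149)), (np.float64(-0.045), np.int64(169)), (np.flo
[... 954 characters left out ...]
, np.int64(53)), (np.float64(0.1), np.int64(47)), (np.float64(0.105), np.int64(56)), (np.float64(0.11), np.int64(50)), (np.float64(0.115), np.int64(61)), (np.float64(0.12), np.int64(53)), (np.float64(0.125), np.int64(48)), (np.float64(0.13), np.int64(63)), (np.float64(0.135), np.int64(47)), (np.float64(0.14), np.int64(68)), (np.float64(0.145), np.int64(155)), (np.float64(0.15), np.int64(178)), (np.float64(0.155), np.int64(146)), (np.float64(0.16), np.int64(82)), (np.float64(0.165), np.int64(2))]
t 24.30 grasp [0.4791 0.1703 0.0638] jaw ang 2.593 F [-2.1 -0.8  5.8] op 0.748 q [ 0.73  0.29 -0.59  0.   -0.68 -1.28] tilt 0.0001
[-23.71  14.28 -20.65]
[-23.86  25.08 -20.63]
[-24.01  35.88 -20.6 ]
```

Emit:
move_arm(targets=[[-2,0,0,0,0.65],[-5,0,0,0,0.65],[-8,0,0,0,0.65],[-11,0,0,0,0.65],[-13,0,0,0,0.65],[-13,0,0,0,0.65]])

```text
t: 24.9
tool_pos: [0.4781, 0.1694, 0.2519]
tool_rot: [-1.918, 0.518, 1.892]
force: [0.4, 0.8, -1.5]
opening: 0.746
```

Run:
```python
from h import *
snap('scene','scene14'); snap('side','side14')
beakers(['scene14','side14'],near={k:B0[k] for k in('red','blue')})
print(beakers(['scene14','side14'],near={'yellow':B0['yellow']},zlo=0.14,zhi=0.21))
sh(np.append(case(0,-.107),0.19),np.append(case(0,-.107),0.07))
```

```text
scene14 red 560 [0.4954 0.3027] rms 0.0009 zmax 0.077
scene14 blue 483 [0.6018 0.1572] rms 0.0010 zmax 0.077
side14 red 397 [0.4959 0.3034] rms 0.0018 zmax 0.077
side14 blue 239 [0.6024 0.1581] rms 0.0012 zmax 0.077
scene14 yellow 650 [0.4784 0.1687] rms 0.0010 zmax 0.210
side14 yellow 528 [0.4775 0.169 ] rms 0.0015 zmax 0.210
{'yellow': [array([0.47837008, 0.16869162]), array([0.47748988, 0.16901772])]}
t 25.00 grasp [0.4774 0.1692 0.1944] jaw ang 2.593 F [-0.4  0.  -3.1] op 0.748 q [ 0.73  0.12 -0.44  0.   -0.99 -1.28] tilt 0.0001
[-1.000e-02  3.592e+01 -2.057e+01]
[ 11.99  36.11 -20.51]
```

View pics/scene14.png

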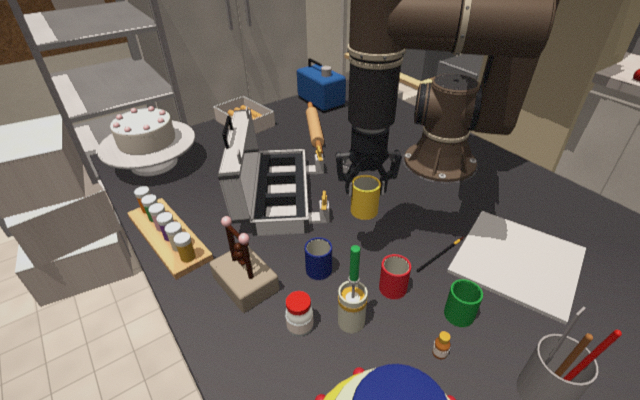

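Emit:
move_arm(targets=[[0,2,-1.1,0,0.65],[0,5,-2.9,0,0.65],[0,8,-4.6,0,0.65],[0,11,-6.3,0,0.65],[0,14,-8,0,0.65],[0,17,-9.7,0,0.65],[0,20,-11.5,0,0.65],[0,23,-13.2,0,0.65],[0,26,-14.9,0,0.65],[0,29,-16.6,0,0.65],[0,32,-18.3,0,0.65],[0,34.5,-19.7,0,0.65],[0,35.9,-20.5,0,0.65],[0,35.9,-20.5,0,0.65],[0,35.9,-20.5,0,0.65]])

```text
t: 26.5
tool_pos: [0.4636, -0.2446, 0.2428]
tool_rot: [-1.912, 0.524, 1.898]
force: [-0.0, 0.2, -1.9]
opening: 0.746
```

Run:
```python
from h import *
snap('scene','scene15'); snap('side','side15')
g=case(0,-.107)
beakers(['scene15','side15'],near={k:B0[k] for k in('red','blue')})
o=beakers(['scene15','side15'],near={'yellow':g},zlo=0.12,zhi=0.21)
for v in o['yellow']: 
    d=v-CC; c,s=np.cos(CY),np.sin(CY); print('case frame',np.round([d@[c,s],d@[-s,c]],4))
sh(np.append(case(0,-.107),0.19),np.append(case(0,-.107),0.07),jaw=CY)
```

```text
scene15 red 556 [0.4954 0.3027] rms 0.0008 zmax 0.077
scene15 blue 492 [0.6018 0.1572] rms 0.0009 zmax 0.077
side15 red 402 [0.496  0.3034] rms 0.0022 zmax 0.077
side15 blue 255 [0.6024 0.1581] rms 0.0010 zmax 0.077
scene15 yellow 514 [ 0.4633 -0.2456] rms 0.0017 zmax 0.208
side15 yellow 553 [ 0.4642 -0.244 ] rms 0.0018 zmax 0.209
case frame [-0.0013 -0.109 ]
case frame [-0.0014 -0.1072]
t 26.60 grasp [ 0.4646 -0.2434  0.1894] jaw ang 2.593 F [-0.5 -0.5 -2. ] op 0.745 q [-0.12  0.16 -0.4  -0.01 -1.   -0.42] tilt 0.0001
[-0.06  0.06 -0.14]
[11.93  0.24 -0.08]
turn options [-3.139e+00  2.000e-03]
```

View pics/side15.png

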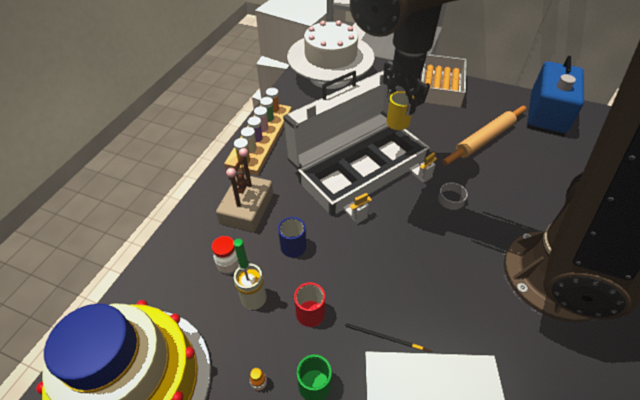

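Emit:
move_arm(targets=[[2.5,0.1,-0.1,0,0.65],[5,0.1,-0.1,0,0.65],[7.5,0.1,-0.1,0,0.65],[9.5,0.1,-0.1,0,0.65],[10.8,0.1,-0.1,0,0.65],[11.5,0.1,-0.1,0,0.65],[11.7,0.1,-0.1,0,0.65],[11.8,0.1,-0.1,0,0.65],[11.8,0.1,-0.1,0,0.65]])

```text
t: 27.5
tool_pos: [0.4662, -0.2439, 0.126]
tool_rot: [-1.916, 0.523, 1.897]
force: [0.7, 0.8, -2.9]
opening: 0.749
```

```bash
python3 - <<'E'
from h import *
snap('side','side16')
g=case(0,-.107)
sh(np.append(case(0,-.107),0.07),jaw=CY)
E
cd pics; python3 -c "
import cv2;i=cv2.imread('side16.png')[60:240,260:480];cv2.imwrite('c16.png',cv2.resize(i,None,fx=3,fy=3))"
```

```text
t 27.55 grasp [ 0.4669 -0.2434  0.0721] jaw ang 2.593 F [ 0.5 -0.5 -1.6] op 0.750 q [-0.12  0.3  -0.53 -0.02 -0.72 -0.42] tilt 0.0001
[0.21 0.17 0.06]
turn options [-3.139e+00  2.000e-03]
```

View pics/c16.png

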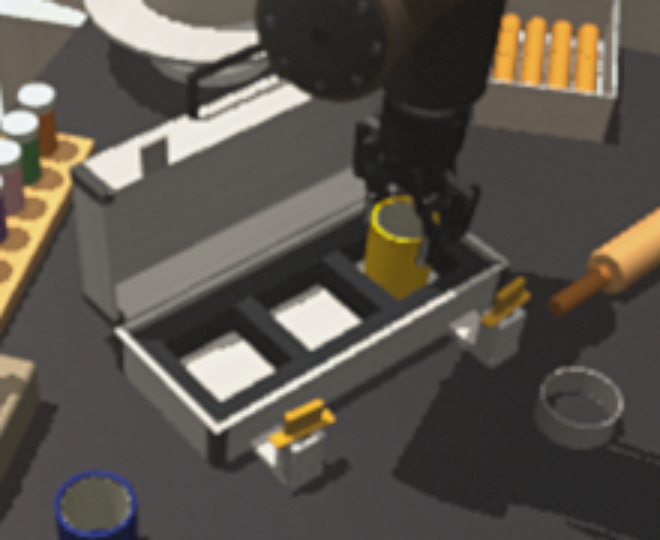

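Emit:
move_arm(targets=[[0.2,0.1,0,0,0.65],[0.2,0.1,0,0,0.65],[0.2,0.1,0,0,0.8],[0.2,0.1,0,0,0.9],[0.2,0.1,0,0,0.95],[0.2,0.1,0,0,0.95],[-3,0.1,0,0,0.95],[-6,0.1,0,0,0.95],[-10,0.1,0,0,0.95],[-13,0.1,0,0,1],[-13,0.1,0,0,1]])

```text
t: 28.65
tool_pos: [0.4659, -0.2469, 0.2608]
tool_rot: [-1.924, 0.522, 1.889]
force: [0.0, 0.2, 0.5]
opening: 1.0
```

```bash
cat >> h.py <<'E'
def incase(o):
    c,s=np.cos(CY),np.sin(CY)
    for k,V in o.items():
        for v in V: d=v-CC; print(k,'case frame',np.round([d@[c,s],d@[-s,c]],4))
E
python3 - <<'E'
from h import *
snap('side','side17');snap('scene','scene17'); snap('wrist','wrist17')
g=case(0,-.107)
beakers(['scene17','side17'],near={k:B0[k] for k in('red','blue')})
incase(beakers(['scene17','side17'],near={'yellow':g},zlo=0.04,zhi=0.09))
sh((0.4957,0.303,0.19),(0.602,0.1576,0.19))
E
cd pics; python3 -c "
import cv2;i=cv2.imread('side17.png')[60:240,260:480];cv2.imwrite('c17.png',cv2.resize(i,None,fx=3,fy=3))"
```

```text
scene17 red 548 [0.4954 0.3027] rms 0.0009 zmax 0.077
scene17 blue 493 [0.6017 0.1572] rms 0.0009 zmax 0.077
side17 red 400 [0.496  0.3034] rms 0.0014 zmax 0.077
side17 blue 262 [0.6024 0.1581] rms 0.0009 zmax 0.077
scene17 yellow 268 [ 0.4653 -0.2456] rms 0.0022 zmax 0.089
side17 yellow 360 [ 0.4663 -0.2445] rms 0.0047 zmax 0.090
yellow case frame [ 0.0004 -0.1079]
yellow case frame [ 0.0007 -0.1065]
t 28.80 grasp [ 0.4643 -0.2455  0.2017] jaw ang 2.593 F [-1.1  0.9 -0.1] op 1.005 q [-0.12  0.15 -0.38 -0.01 -1.03 -0.42] tilt 0.0001
[  1.82 -48.41  25.94]
[  1.79 -41.55   9.28]
```

View pics/c17.png

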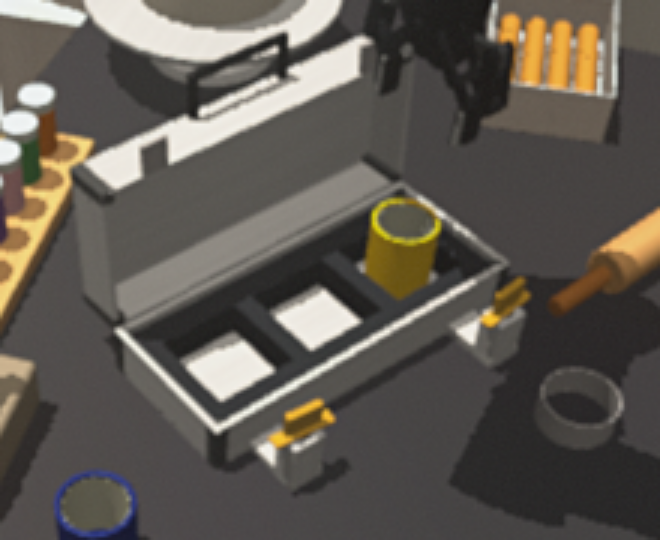

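Emit:
move_arm(targets=[[0,-3,1.6,0,1],[0,-6.5,3.5,0,1],[0,-10,5.4,0,1],[0,-13.5,7.2,0,1],[0,-17,9.1,0,1],[0,-20.5,11,0,1],[0,-24,12.9,0,1],[0,-27.5,14.7,0,1],[0,-31,16.6,0,1],[0,-34.5,18.5,0,1],[0,-38,20.4,0,1],[0,-41.5,22.2,0,1],[0,-45,24.1,0,1],[0,-47.5,25.4,0,1],[1.5,-48.4,25.9,0,1],[1.5,-48.4,25.9,0,1],[1.5,-48.4,25.9,0,1]])

```text
t: 30.5
tool_pos: [0.4946, 0.3011, 0.2454]
tool_rot: [-1.915, 0.526, 1.9]
force: [-0.4, 0.1, -0.2]
opening: 0.998
```

Run:
```python
from h import *
snap('scene','scene18'); snap('side','side18');beakers(['scene18','side18'],near={k:B0[k] for k in('red','blue')})
sh((0.4957,0.303,0.062),jaw=CY)
```

```text
scene18 red 564 [0.4954 0.3027] rms 0.0008 zmax 0.077
scene18 blue 491 [0.6017 0.1571] rms 0.0009 zmax 0.077
side18 red 394 [0.4961 0.3034] rms 0.0018 zmax 0.077
side18 blue 128 [0.6019 0.1581] rms 0.0009 zmax 0.076
t 30.60 grasp [0.4958 0.3015 0.1929] jaw ang 2.592 F [ 0.5 -0.3 -0.4] op 0.999 q [ 0.89  0.24 -0.3   0.   -1.02 -1.44] tilt 0.0001
[13.09  0.08  0.15]
turn options [-3.14e+00  1.00e-03]
```

Emit:
move_arm(targets=[[3,0,0.1,0,1],[6,0,0.1,0,1],[9,0,0.1,0,1],[11.5,0,0.1,0,1],[13,0,0.1,0,1],[13.1,0,0.1,0,1],[13.1,0,0.1,0,1],[13.1,0,0.1,0,0.85],[13.1,0,0.1,0,0.7],[13.1,0,0.1,0,0.65],[13.1,0,0.1,0,0.65],[13.1,0,0.1,0,0.65],[13.1,0,0.1,0,0.65]], force=40)

```text
t: 31.9
tool_pos: [0.4965, 0.3034, 0.1175]
tool_rot: [-1.916, 0.521, 1.895]
force: [-0.5, -0.9, 7.1]
opening: 0.723
```

Run:
```python
from h import *
sh(np.append(case(0,0),0.196))
```

```text
t 31.90 grasp [0.4973 0.304  0.0635] jaw ang 2.592 F [-0.5 -0.9  7.1] op 0.723 q [ 0.89  0.39 -0.43  0.01 -0.73 -1.44] tilt 0.0002
[-13.76  37.51 -26.02]
```

Emit:
move_arm(targets=[[-2,0,0,0,0.65],[-5,0,0,0,0.65],[-8,0,0,0,0.65],[-11,0,0,0,0.65],[-13,0,0,0,0.65],[-13,0,0,0,0.65]])

```text
t: 32.5
tool_pos: [0.4955, 0.3026, 0.2511]
tool_rot: [-1.917, 0.515, 1.89]
force: [0.6, -0.6, -1.6]
opening: 0.723
```

Run:
```python
from h import *
snap('scene','scene19'); 
beakers(['scene19'],near={k:B0[k] for k in('blue',)})
beakers(['scene19'],near={'red':B0['red']},zlo=0.12,zhi=0.21)
sh(np.append(case(0,0),0.196))
```

```text
scene19 blue 502 [0.6017 0.1572] rms 0.0009 zmax 0.077
scene19 red 799 [0.4958 0.3021] rms 0.0008 zmax 0.210
t 32.55 grasp [0.4957 0.3029 0.195 ] jaw ang 2.592 F [-0.1 -0.1 -2.3] op 0.724 q [ 0.89  0.24 -0.3   0.   -1.02 -1.44] tilt 0.0002
[ -0.73  37.56 -26.03]
```

View pics/scene19.png

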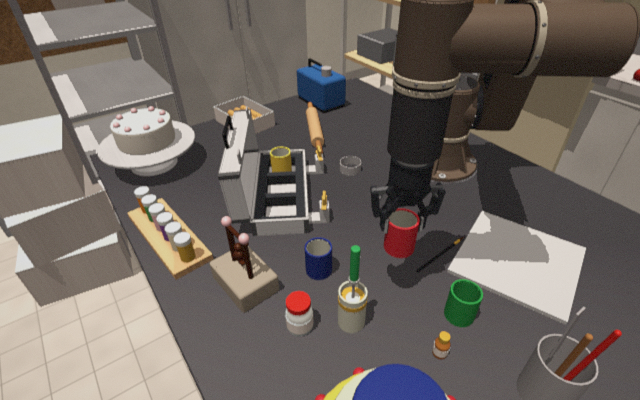

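Emit:
move_arm(targets=[[0,2,-1.4,0,0.65],[0,5,-3.5,0,0.65],[-0.1,8,-5.5,0,0.65],[-0.2,11,-7.6,0,0.65],[-0.2,14,-9.7,0,0.65],[-0.3,17,-11.8,0,0.65],[-0.4,20,-13.9,0,0.65],[-0.4,23,-15.9,0,0.65],[-0.5,26,-18,0,0.65],[-0.6,29,-20.1,0,0.65],[-0.6,32,-22.2,0,0.65],[-0.7,35,-24.3,0,0.65],[-0.7,37,-25.6,0,0.65],[-0.7,37.6,-26,0,0.65],[-0.7,37.6,-26,0,0.65],[-0.7,37.6,-26,0,0.65]])

```text
t: 34.15
tool_pos: [0.5199, -0.1539, 0.2489]
tool_rot: [-1.914, 0.518, 1.894]
force: [0.3, -0.2, -2.2]
opening: 0.727
```

Run:
```python
from h import *
snap('scene','scene20'); snap('side','side20')
g=case(0,0)
beakers(['scene20','side20'],near={k:B0[k] for k in('blue',)})
incase(beakers(['scene20','side20'],near={'yellow':case(0,-.107)},zlo=0.04,zhi=0.09))
incase(beakers(['scene20','side20'],near={'red':g},zlo=0.12,zhi=0.21))
sh(np.append(g,0.07),jaw=CY)
```

```text
scene20 blue 495 [0.6018 0.1572] rms 0.0009 zmax 0.077
side20 blue 301 [0.6024 0.1581] rms 0.0009 zmax 0.077
scene20 yellow 122 [ 0.466  -0.2456] rms 0.0033 zmax 0.064
side20 yellow 363 [ 0.4664 -0.2443] rms 0.0061 zmax 0.090
yellow case frame [ 0.0009 -0.1076]
yellow case frame [ 0.0007 -0.1063]
scene20 red 539 [ 0.5197 -0.1547] rms 0.0014 zmax 0.210
side20 red 446 [ 0.5209 -0.1532] rms 0.0015 zmax 0.210
red case frame [-0.0008 -0.002 ]
red case frame [-0.0006 -0.0002]
t 34.25 grasp [ 0.521  -0.1526  0.1954] jaw ang 2.593 F [ 0.6  0.3 -1.9] op 0.728 q [ 0.07  0.18 -0.36 -0.02 -1.02 -0.61] tilt 0.0002
[ 1.254e+01  3.000e-01 -1.000e-02]
turn options [-3.139e+00  3.000e-03]
```

View pics/side20.png

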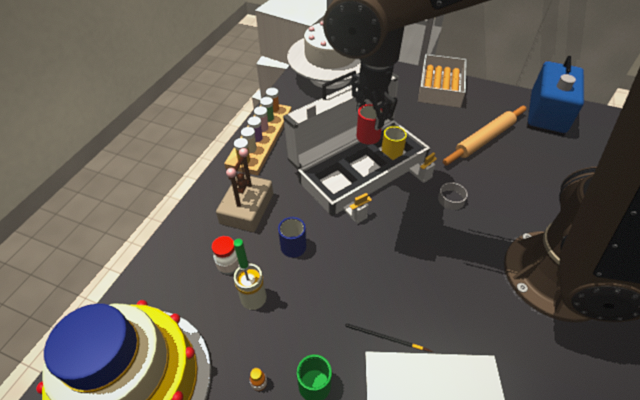

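Emit:
move_arm(targets=[[2.5,0.1,0,0,0.65],[5,0.1,0,0,0.65],[7.5,0.1,0,0,0.65],[9.5,0.1,0,0,0.65],[11,0.1,0,0,0.65],[12,0.1,0,0,0.65],[12.4,0.1,0,0,0.65],[12.5,0.1,0,0,0.65],[12.5,0.1,0,0,0.65]])

```text
t: 35.15
tool_pos: [0.522, -0.1522, 0.125]
tool_rot: [-1.917, 0.516, 1.893]
force: [0.4, -0.8, -1.1]
opening: 0.725
```

```bash
python3 - <<'E'
from h import *
snap('side','side21')
sh(np.append(case(0,0),0.0695),jaw=CY)
E
cd pics; python3 -c "
import cv2;i=cv2.imread('side21.png')[60:240,260:480];cv2.imwrite('c21.png',cv2.resize(i,None,fx=3,fy=3))"
```

```text
t 35.20 grasp [ 0.523  -0.1515  0.0712] jaw ang 2.594 F [-0.2 -0.  -1.5] op 0.727 q [ 0.07  0.33 -0.5  -0.02 -0.73 -0.6 ] tilt 0.0003
[0.16 0.24 0.03]
turn options [-3.138e+00  3.000e-03]
```

View pics/c21.png

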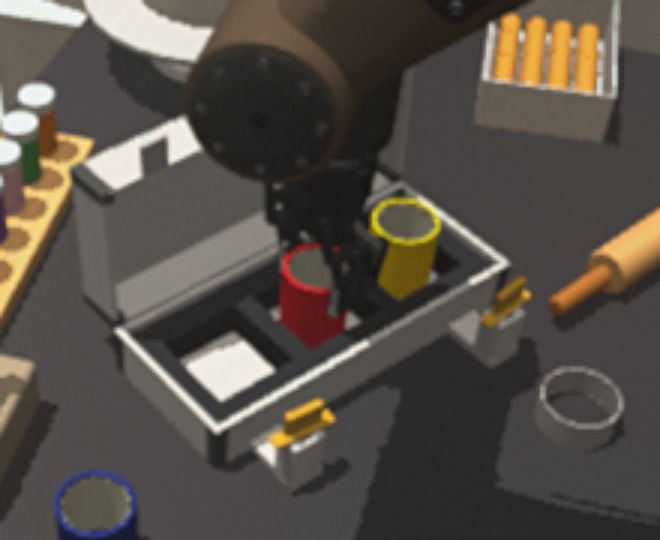

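Emit:
move_arm(targets=[[0.2,0.1,0,0,0.65],[0.2,0.1,0,0,0.65],[0.2,0.1,0,0,0.8],[0.2,0.1,0,0,0.9],[0.2,0.1,0,0,0.95],[0.2,0.1,0,0,0.95],[-3,0.1,0,0,0.95],[-6,0.1,0,0,0.95],[-10,0.1,0,0,0.95],[-13,0.1,0,0,1],[-13,0.1,0,0,1]])

```text
t: 36.3
tool_pos: [0.5213, -0.1554, 0.26]
tool_rot: [-1.925, 0.514, 1.885]
force: [0.6, -0.1, -0.4]
opening: 0.999
```

```bash
python3 - <<'E'
from h import *
snap('side','side22');snap('scene','scene22')
beakers(['scene22','side22'],near={k:B0[k] for k in('blue',)})
incase(beakers(['scene22','side22'],near={'red':case(0,0),'yellow':case(0,-.107)},zlo=0.04,zhi=0.09))
sh((0.602,0.1576,0.19),jaw=CY)
E
cd pics; python3 -c "
import cv2;i=cv2.imread('side22.png')[60:240,260:480];cv2.imwrite('c22.png',cv2.resize(i,None,fx=3,fy=3))"
```

```text
scene22 blue 494 [0.6018 0.1571] rms 0.0009 zmax 0.077
side22 blue 316 [0.6024 0.1581] rms 0.0011 zmax 0.077
scene22 red 289 [ 0.5221 -0.1538] rms 0.0027 zmax 0.089
scene22 yellow 201 [ 0.4657 -0.2457] rms 0.0025 zmax 0.089
side22 red 335 [ 0.5231 -0.1529] rms 0.0062 zmax 0.088
side22 yellow 362 [ 0.4663 -0.2445] rms 0.0056 zmax 0.090
red case frame [ 0.0007 -0.    ]
red case frame [0.0011 0.0013]
yellow case frame [ 0.0008 -0.1079]
yellow case frame [ 0.0006 -0.1065]
t 36.40 grasp [ 0.5205 -0.1542  0.2018] jaw ang 2.594 F [ 0.4  0.1 -0.2] op 1.002 q [ 0.06  0.17 -0.35 -0.02 -1.03 -0.6 ] tilt 0.0003
[  1.81 -30.83   9.3 ]
turn options [-3.139e+00  3.000e-03]
```

View pics/c22.png

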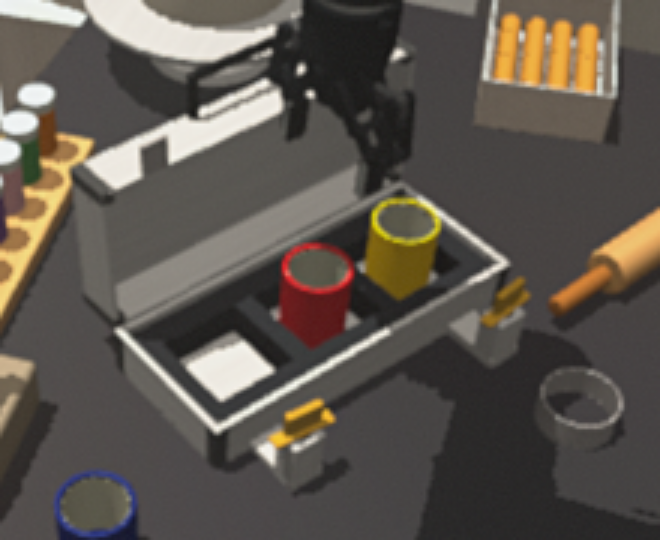

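Emit:
move_arm(targets=[[0,-3,0.9,0,1],[0,-6.5,2,0,1],[0,-10,3,0,1],[0,-13.5,4.1,0,1],[0,-17,5.1,0,1],[0,-20.5,6.2,0,1],[0,-24,7.2,0,1],[0.5,-27.5,8.3,0,1],[1,-30,9.1,0,1],[1.5,-30.8,9.3,0,1],[1.5,-30.8,9.3,0,1],[1.5,-30.8,9.3,0,1]])

```text
t: 37.6
tool_pos: [0.6002, 0.1557, 0.246]
tool_rot: [-1.917, 0.518, 1.893]
force: [-0.4, -0.1, 0.4]
opening: 1.005
```

Run:
```python
from h import *
snap('scene','scene23'); snap('wrist','wrist23');beakers(['scene23'],near={k:B0[k] for k in('blue',)})
incase(beakers(['scene23'],near={'red':case(0,0),'yellow':case(0,-.107)},zlo=0.04,zhi=0.09))
sh((0.602,0.1576,0.062),jaw=CY)
```

```text
scene23 blue 499 [0.6018 0.1571] rms 0.0009 zmax 0.077
scene23 red 173 [ 0.522  -0.1535] rms 0.0032 zmax 0.090
scene23 yellow 196 [ 0.4655 -0.2458] rms 0.0017 zmax 0.090
red case frame [0.0005 0.0002]
yellow case frame [ 0.0007 -0.1081]
t 37.70 grasp [0.6015 0.1562 0.193 ] jaw ang 2.593 F [-0.3 -0.1  0.2] op 0.999 q [ 0.57  0.3  -0.21 -0.   -1.04 -1.11] tilt 0.0003
[13.1   0.15  0.13]
turn options [-3.14e+00  2.00e-03]
```

View pics/wrist23.png

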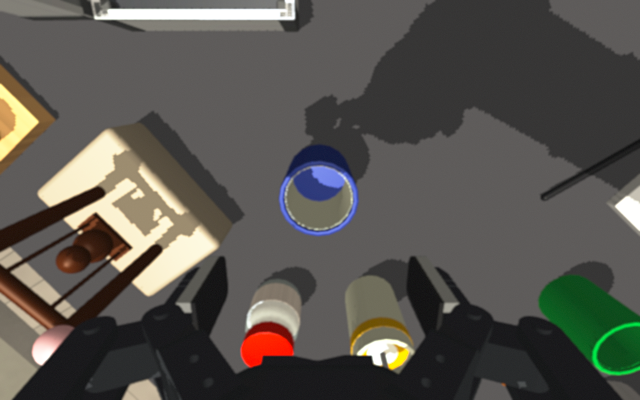

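Emit:
move_arm(targets=[[3,0.1,0.1,0,1],[6,0.1,0.1,0,1],[9,0.1,0.1,0,1],[11.5,0.1,0.1,0,1],[13,0.1,0.1,0,1],[13.1,0.1,0.1,0,1],[13.1,0.1,0.1,0,1],[13.1,0.1,0.1,0,0.85],[13.1,0.1,0.1,0,0.7],[13.1,0.1,0.1,0,0.65],[13.1,0.1,0.1,0,0.65],[13.1,0.1,0.1,0,0.65],[13.1,0.1,0.1,0,0.65]], force=40)

```text
t: 39.0
tool_pos: [0.6021, 0.1571, 0.118]
tool_rot: [-1.919, 0.515, 1.888]
force: [-1.7, -0.6, 5.9]
opening: 0.75
```

Emit:
move_arm(targets=[[-2,0,0,0,0.65],[-5,0,0,0,0.65],[-8,0,0,0,0.65],[-11,0,0,0,0.65],[-13,0,0,0,0.65],[-13,0,0,0,0.65]])

```text
t: 39.6
tool_pos: [0.6006, 0.1556, 0.2521]
tool_rot: [-1.923, 0.51, 1.882]
force: [1.0, -0.3, -2.5]
opening: 0.749
```

Run:
```python
from h import *
snap('scene','scene24'); 
beakers(['scene24'],near={'blue':B0['blue']},zlo=0.12,zhi=0.21)
sh(np.append(case(0,.107),0.196))
```

```text
scene24 blue 722 [0.6016 0.1555] rms 0.0009 zmax 0.210
t 39.65 grasp [0.601  0.1563 0.1958] jaw ang 2.593 F [-0.7 -0.2 -2.5] op 0.748 q [ 0.57  0.29 -0.21 -0.   -1.04 -1.11] tilt 0.0004
[-0.47 19.86 -9.4 ]
```

View pics/scene24.png

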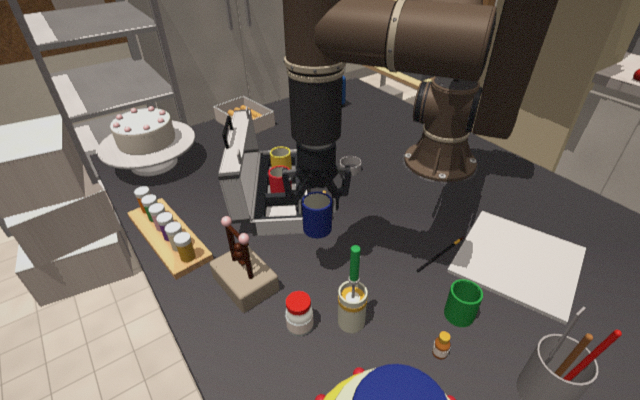

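Emit:
move_arm(targets=[[0,2,-1,0,0.65],[-0.1,5,-2.4,0,0.65],[-0.2,8,-3.8,0,0.65],[-0.3,11,-5.2,0,0.65],[-0.3,14,-6.6,0,0.65],[-0.4,17,-8.1,0,0.65],[-0.5,19,-9,0,0.65],[-0.5,19.9,-9.4,0,0.65],[-0.5,19.9,-9.4,0,0.65],[-0.5,19.9,-9.4,0,0.65]])

```text
t: 40.65
tool_pos: [0.5758, -0.0633, 0.2495]
tool_rot: [-1.919, 0.513, 1.886]
force: [-0.0, 0.4, -2.6]
opening: 0.75
```

Run:
```python
from h import *
snap('scene','scene25'); snap('side','side25')
g=case(0,.107)
incase(beakers(['scene25','side25'],near={'red':case(0,0),'yellow':case(0,-.107)},zlo=0.04,zhi=0.09))
incase(beakers(['scene25','side25'],near={'blue':g},zlo=0.12,zhi=0.21))
sh(np.append(g,0.07),jaw=CY)
```

```text
scene25 red 97 [ 0.5231 -0.1537] rms 0.0029 zmax 0.089
scene25 yellow few 7
side25 red 343 [ 0.523  -0.1527] rms 0.0059 zmax 0.089
side25 yellow 365 [ 0.4664 -0.2445] rms 0.0057 zmax 0.089
red case frame [0.0016 0.0006]
red case frame [0.0009 0.0014]
yellow case frame [ 0.0007 -0.1065]
scene25 blue 597 [ 0.5765 -0.0635] rms 0.0013 zmax 0.210
side25 blue 123 [ 0.5764 -0.0618] rms 0.0013 zmax 0.210
blue case frame [-0.0002  0.1054]
blue case frame [-0.0011  0.1068]
t 40.75 grasp [ 0.5773 -0.0618  0.1959] jaw ang 2.593 F [-0.2 -0.2 -3.1] op 0.749 q [ 0.22  0.23 -0.29 -0.01 -1.02 -0.76] tilt 0.0004
[12.58  0.38  0.09]
turn options [-3.139e+00  3.000e-03]
```

View pics/side25.png

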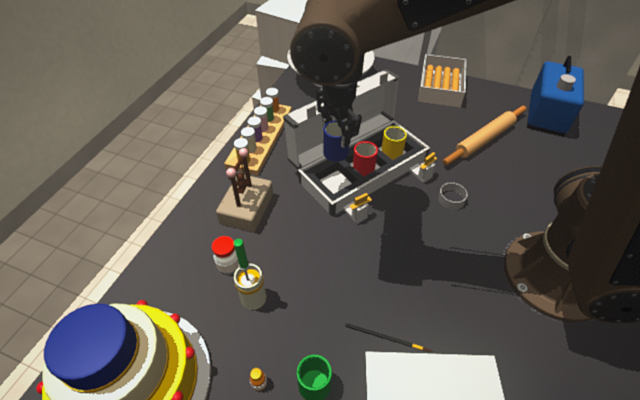

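Emit:
move_arm(targets=[[2.5,0.1,0,0,0.65],[5,0.1,0,0,0.65],[7.5,0.2,0,0,0.65],[9.5,0.2,0,0,0.65],[11,0.2,0,0,0.65],[12,0.2,0,0,0.65],[12.4,0.2,0,0,0.65],[12.5,0.2,0,0,0.65],[12.5,0.2,0,0,0.65]])

```text
t: 41.65
tool_pos: [0.5783, -0.062, 0.1254]
tool_rot: [-1.921, 0.511, 1.885]
force: [0.4, -0.3, -2.5]
opening: 0.743
```

```bash
python3 - <<'E'
from h import *
snap('scene','scene26')
sh(np.append(case(0,.107),0.0695),jaw=CY)
E
cd pics; python3 -c "
import cv2;i=cv2.imread('scene26.png')[80:280,200:420];cv2.imwrite('c26.png',cv2.resize(i,None,fx=3,fy=3))"
```

```text
t 41.70 grasp [ 0.5797 -0.061   0.0716] jaw ang 2.594 F [-0.2  0.7 -2.8] op 0.750 q [ 0.22  0.37 -0.42 -0.02 -0.75 -0.76] tilt 0.0005
[0.2  0.22 0.13]
turn options [-3.138e+00  3.000e-03]
```

View pics/c26.png

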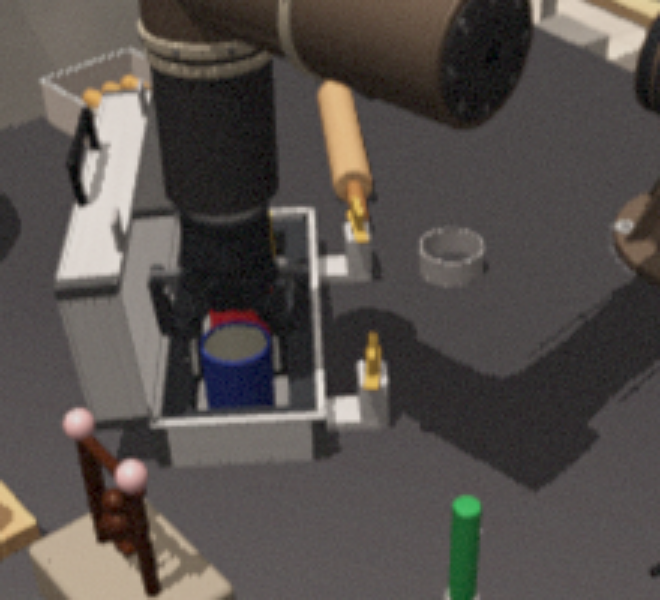

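Emit:
move_arm(targets=[[0.2,0.1,0.1,0,0.65],[0.2,0.1,0.1,0,0.65],[0.2,0.1,0.1,0,0.8],[0.2,0.1,0.1,0,0.9],[0.2,0.1,0.1,0,0.95],[0.2,0.1,0.1,0,0.95],[-3,0.1,0.1,0,0.95],[-6,0.1,0.1,0,0.95],[-10,0.1,0.1,0,0.95],[-13,0.1,0.1,0,1],[-13,0.1,0.1,0,1]])

```text
t: 42.8
tool_pos: [0.5758, -0.0648, 0.2606]
tool_rot: [-1.928, 0.507, 1.876]
force: [0.6, 0.2, -0.3]
opening: 0.997
```

```bash
python3 - <<'E'
from h import *
snap('side','side27');snap('scene','scene27');snap('wrist','wrist27')
incase(beakers(['scene27','side27'],near={'red':case(0,0),'yellow':case(0,-.107),'blue':case(0,.107)},zlo=0.04,zhi=0.09))
P=np.vstack([cloud(f).reshape(-1,3) for f in ('side27','scene27','scene0','side0')]);P=P[np.isfinite(P[:,0])]
d=P[:,:2]-CC; c,s=np.cos(CY),np.sin(CY); l=np.c_[d@[c,s],d@[-s,c],P[:,2]]
k=l[(l[:,2]>0.225)&(l[:,2]<0.255)&(l[:,0]>0.1)&(l[:,0]<0.15)&(abs(l[:,1])<0.045)]
print('handle',len(k),np.round(np.percentile(k,[3,50,97],0),4).tolist())
h=case(0.125,0)
sh(np.append(h,0.32),np.append(h,0.24),jaw=CY)
E
cd pics; python3 -c "
import cv2;i=cv2.imread('side27.png')[60:240,260:480];cv2.imwrite('c27.png',cv2.resize(i,None,fx=3,fy=3))"
```

```text
scene27 red 247 [ 0.5222 -0.1538] rms 0.0016 zmax 0.088
scene27 yellow 196 [ 0.4655 -0.2458] rms 0.0024 zmax 0.089
scene27 blue 329 [ 0.5784 -0.0622] rms 0.0025 zmax 0.089
side27 red 346 [ 0.523 -0.153] rms 0.0064 zmax 0.089
side27 yellow 364 [ 0.4663 -0.2443] rms 0.0064 zmax 0.090
side27 blue 221 [ 0.5786 -0.0618] rms 0.0092 zmax 0.090
red case frame [0.0008 0.    ]
red case frame [0.001  0.0011]
yellow case frame [ 0.0006 -0.108 ]
yellow case frame [ 0.0005 -0.1064]
blue case frame [0.0008 0.1075]
blue case frame [0.0007 0.1079]
handle 254 [[0.1217, -0.0435, 0.2356], [0.1247, 0.0018, 0.2419], [0.1303, 0.0425, 0.2445]]
t 42.95 grasp [ 0.5748 -0.0637  0.2011] jaw ang 2.593 F [-0.7 -0.2 -0.3] op 1.000 q [ 0.22  0.23 -0.29 -0.02 -1.03 -0.76] tilt 0.0005
[-12.04  10.13 -12.76]
[ -4.05  10.36 -12.67]
turn options [-3.139e+00  3.000e-03]
```

View pics/c27.png

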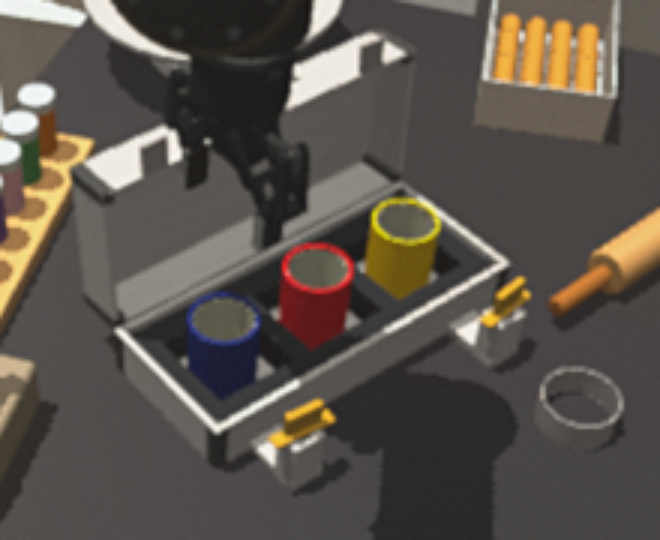

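Emit:
move_arm(targets=[[-3,0,0,0,0.8],[-6,0,0,0,0.6],[-9,0,0,0,0.5],[-12,1,-1.2,0,0.5],[-12,3,-3.8,0,0.5],[-12,5.2,-6.5,0,0.5],[-12,7.4,-9.3,0,0.5],[-12,9.3,-11.7,0,0.5],[-12,10.1,-12.8,0,0.5],[-12,10.1,-12.8,0,0.5],[-12,10.1,-12.8,0,0.5]], force=25)

```text
t: 44.05
tool_pos: [0.627, -0.2196, 0.3721]
tool_rot: [-1.918, 0.511, 1.887]
force: [-0.8, -1.0, 0.3]
opening: 0.501
```

Run:
```python
from h import *
snap('side','side28');snap('scene','scene28');snap('wrist','wrist28')
h=case(0.125,0)
sh(np.append(h,0.24),jaw=CY)
```

```text
t 44.20 grasp [ 0.6283 -0.2179  0.3196] jaw ang 2.594 F [-0.3 -0.8 -0.2] op 0.496 q [-0.05  0.3   0.09 -0.02 -1.34 -0.49] tilt 0.0005
[7.95 0.33 0.06]
turn options [-3.138  0.004]
```

View pics/wrist28.png

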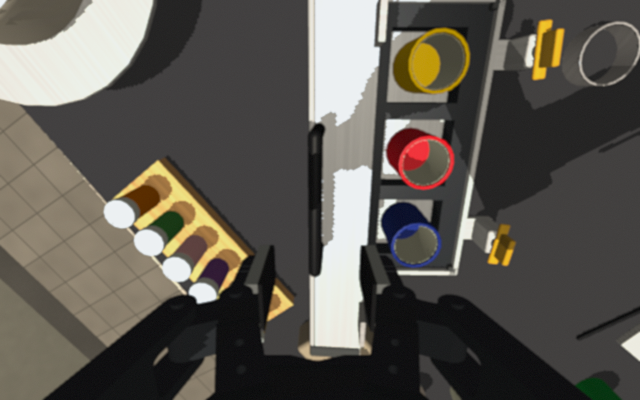

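View pics/scene28.png

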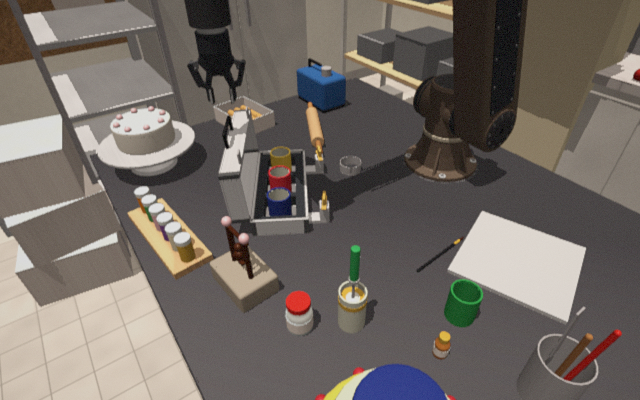

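Emit:
move_arm(targets=[[2.5,0.1,0,0,0.5],[5,0.2,0,0,0.5],[7,0.3,0,0,0.5],[7.9,0.3,0,0,0.5],[7.9,0.3,0,0,0.5],[7.9,0.3,0,0,0.3],[7.9,0.3,0,0,0.1],[7.9,0.3,0,0,0.02],[7.9,0.3,0,0,0.02],[7.9,0.3,0,0,0.02]], force=25)

```text
t: 45.2
tool_pos: [0.628, -0.22, 0.2961]
tool_rot: [-1.924, 0.509, 1.883]
force: [-0.8, 1.0, 5.9]
opening: 0.104
```

```bash
python3 - <<'E'
from h import *
snap('side','side29');snap('scene','scene29')
o=arm.get_obs(); M=R.from_rotvec(o['tool_rot']).as_matrix(); p=np.array(o['tool_pos'])+0.054*M[:,0]
d=p[:2]-CC; c,s=np.cos(CY),np.sin(CY); x,y=d@[c,s],d@[-s,c]; print('case',x,y,p[2],'theta',np.arctan2(p[2]-.05,.075-x)-0.2176, 'r',np.hypot(p[2]-.05,.075-x),o['opening'])
for th in np.arange(1.55,-0.03,-0.05):
    ph=th+0.2176; w=np.append(case(0.075-0.1946*np.cos(ph),y),0.05+0.1946*np.sin(ph)); print(round(th,2),np.round(100*(M.T@(w-p)),1))
E
cd pics; python3 -c "
import cv2;i=cv2.imread('scene29.png')[60:260,160:380];cv2.imwrite('c29.png',cv2.resize(i,None,fx=3,fy=3))"
```

```text
case 0.1263568621464839 0.0005922141726569639 0.24214677911576282 theta 1.614370618684483 r 0.19889170926434993 0.10231376638936905
1.55 [ 0.1 -0.   1.3]
1.5 [-0.1 -0.   2.3]
1.45 [-0.2 -0.   3.3]
1.4 [-0.3 -0.   4.2]
1.35 [-0.3 -0.   5.2]
1.3 [-0.3 -0.   6.2]
1.25 [-0.2 -0.   7.1]
1.2 [-0.1 -0.   8.1]
1.15 [ 0.  -0.   9.1]
1.1 [ 0.2 -0.  10. ]
1.05 [ 0.5 -0.  11. ]
1.0 [ 0.8 -0.  11.9]
0.95 [ 1.1 -0.  12.8]
0.9 [ 1.5 -0.  13.7]
0.85 [ 2.  -0.  14.5]
0.8 [ 2.5  0.  15.4]
0.75 [ 3.   0.  16.2]
0.7 [ 3.5  0.  17. ]
0.65 [ 4.1  0.  17.8]
0.6 [ 4.8  0.1 18.5]
0.55 [ 5.4  0.1 19.2]
0.5 [ 6.2  0.1 19.9]
0.45 [ 6.9  0.1 20.5]
0.4 [ 7.7  0.1 21.1]
0.35 [ 8.5  0.2 21.7]
0.3 [ 9.3  0.2 22.2]
0.25 [10.1  0.2 22.6]
0.2 [11.   0.2 23.1]
0.15 [11.9  0.3 23.5]
0.1 [12.8  0.3 23.8]
0.05 [13.7  0.3 24.1]
-0.0 [14.7  0.3 24.3]
```

View pics/c29.png

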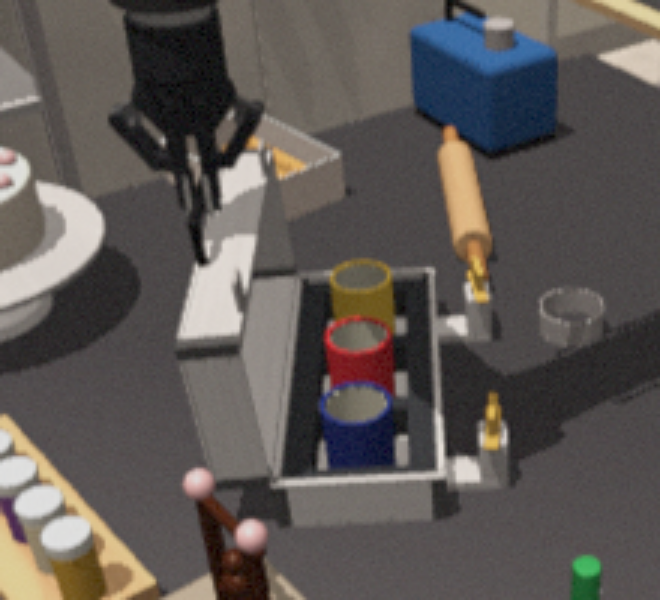

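Emit:
move_arm(targets=[[-0.2,0,1.3,0,0.02],[-0.4,0,2.3,0,0.02],[-0.5,0,3.3,0,0.02],[-0.6,0,4.2,0,0.02],[-0.6,0,5.2,0,0.02],[-0.6,0,6.2,0,0.02],[-0.5,0,7.1,0,0.02],[-0.4,0,8.1,0,0.02],[-0.3,0,9.1,0,0.02],[-0.1,0,10,0,0.02],[0.2,0,11,0,0.02],[0.5,0,11.9,0,0.02],[0.8,0,12.8,0,0.02],[0.8,0,12.8,0,0.02]])

```text
t: 46.7
tool_pos: [0.5172, -0.1521, 0.2854]
tool_rot: [-1.921, 0.508, 1.885]
force: [1.2, 6.9, 2.6]
opening: 0.104
```

```bash
cat > lid.py <<'E'
from h import *
o=arm.get_obs(); M=R.from_rotvec(o['tool_rot']).as_matrix(); p=np.array(o['tool_pos'])+0.054*M[:,0]
d=p[:2]-CC; c,s=np.cos(CY),np.sin(CY); x,y=d@[c,s],d@[-s,c]; t0=np.arctan2(p[2]-.05,.075-x)-0.2176; r=np.hypot(p[2]-.05,.075-x); print('t',o['t'],'case',np.round([x,y,p[2]],4),'theta',round(t0,3), 'r',round(r,4),'op',o['opening'],'F',np.round(o['force'],1))
for th in np.arange(np.floor(t0*20)/20,-0.03,-0.05):
    ph=th+0.2176; w=np.append(case(0.075-r*np.cos(ph),0),0.05+r*np.sin(ph)); print(round(th,2),np.round(100*(M.T@(w-p)),1))
E
python3 lid.py
python3 - <<'E'
from h import *
snap('scene','scene30');snap('side','side30')
E
cd pics; python3 -c "
import cv2;i=cv2.imread('scene30.png')[60:260,160:380];cv2.imwrite('c30.png',cv2.resize(i,None,fx=3,fy=3))"
```

```text
t 46.7 case [-0.0038  0.0004  0.2314] theta 0.944 r 0.1978 op 0.10363307487739293 F [1.2 6.9 2.6]
0.9 [0.4 0.1 0.8]
0.85 [0.8 0.1 1.7]
0.8 [1.3 0.1 2.5]
0.75 [1.8 0.1 3.4]
0.7 [2.4 0.1 4.2]
0.65 [3.  0.1 4.9]
0.6 [3.7 0.1 5.7]
0.55 [4.3 0.1 6.4]
0.5 [5.1 0.2 7.1]
0.45 [5.8 0.2 7.7]
0.4 [6.6 0.2 8.3]
0.35 [7.4 0.2 8.9]
0.3 [8.3 0.3 9.4]
0.25 [9.1 0.3 9.9]
0.2 [10.   0.3 10.3]
0.15 [10.9  0.3 10.7]
0.1 [11.8  0.4 11. ]
0.05 [12.8  0.4 11.3]
-0.0 [13.7  0.4 11.6]
```

View pics/c30.png

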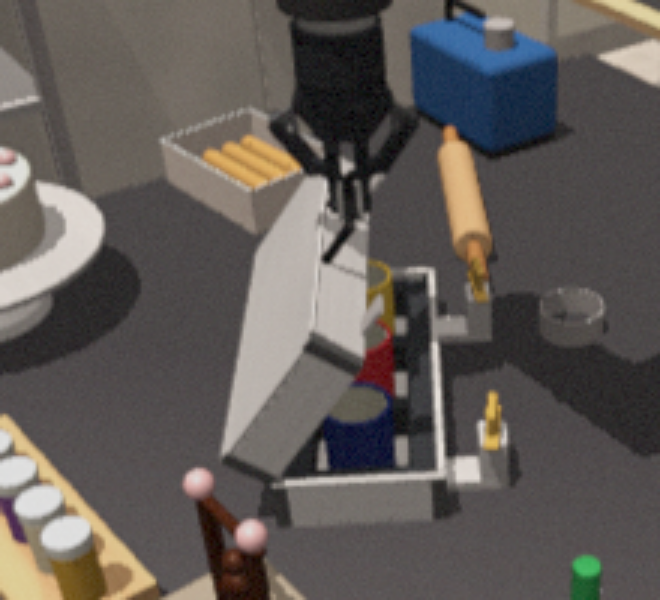

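Emit:
move_arm(targets=[[0.4,0.1,0.8,0,0.02],[0.8,0.1,1.7,0,0.02],[1.3,0.1,2.5,0,0.02],[1.8,0.1,3.4,0,0.02],[2.4,0.1,4.2,0,0.02],[3,0.1,4.9,0,0.02],[3.7,0.1,5.7,0,0.02],[4.3,0.1,6.4,0,0.02],[5.1,0.2,7.1,0,0.02],[5.8,0.2,7.7,0,0.02],[6.6,0.2,8.3,0,0.02],[7.4,0.2,8.9,0,0.02],[8.3,0.2,9.4,0,0.02],[9.1,0.2,9.9,0,0.02],[10,0.3,10.3,0,0.02],[10,0.3,10.3,0,0.02]])

```text
t: 48.4
tool_pos: [0.4302, -0.0991, 0.1833]
tool_rot: [-1.921, 0.508, 1.885]
force: [10.6, -1.5, -7.8]
opening: 0.102
```

```bash
python3 lid.py
python3 - <<'E'
from h import *
snap('scene','scene31');snap('side','side31')
E
cd pics; python3 -c "
import cv2;i=cv2.imread('scene31.png')[60:260,160:380];cv2.imwrite('c31.png',cv2.resize(i,None,fx=3,fy=3))"
```

```text
t 48.4 case [-1.056e-01  1.000e-04  1.293e-01] theta 0.196 r 0.1973 op 0.10175216097494305 F [10.6 -1.5 -7.8]
0.15 [0.8 0.  0.4]
0.1 [1.8 0.1 0.7]
0.05 [2.7 0.1 1. ]
-0.0 [3.7 0.1 1.2]
```

View pics/c31.png

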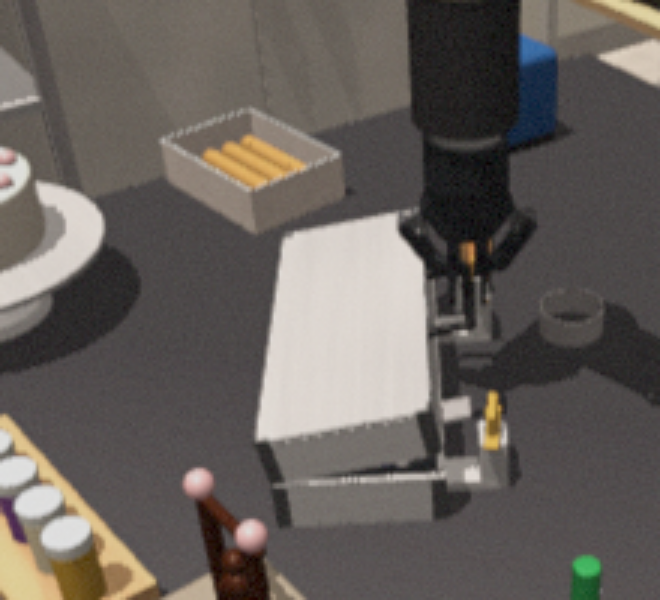

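Emit:
move_arm(targets=[[0.8,0,0.3,0,0.02],[1.8,0,0.6,0,0.02],[2.7,0.1,0.8,0,0.02],[3.4,0.1,1,0,0.02],[3.6,0.1,1,0,0.02],[3.6,0.1,1,0,0.02]])

```text
t: 49.1
tool_pos: [0.422, -0.0939, 0.1482]
tool_rot: [-1.922, 0.507, 1.886]
force: [-4.4, 4.8, 23.4]
opening: 0.105
```

```bash
python3 lid.py
python3 - <<'E'
from h import *
snap('scene','scene32');snap('side','side32')
for fn in ('scene32','side32'):
    P=cloud(fn).reshape(-1,3);P=P[np.isfinite(P[:,0])]
    d=P[:,:2]-CC; c,s=np.cos(CY),np.sin(CY); l=np.c_[d@[c,s],d@[-s,c],P[:,2]]
    k=l[(abs(l[:,0])<0.07)&(abs(l[:,1])<0.165)&(l[:,2]<0.125)&(l[:,2]>0.09)]
    A=np.c_[k[:,0],k[:,1],np.ones(len(k))]; r=np.linalg.lstsq(A,k[:,2],rcond=None)[0]; print(fn,len(k),'slope x',r)
E
cd pics; python3 -c "
import cv2;i=cv2.imread('side32.png')[60:240,260:480];cv2.imwrite('c32.png',cv2.resize(i,None,fx=3,fy=3))"
```

```text
t 49.1 case [-0.1153  0.0002  0.0942] theta 0.011 r 0.1954 op 0.10521525886534953 F [-4.4  4.8 23.4]
0.0 [0.2 0.  0. ]
scene32 3137 slope x [ 0.00058221 -0.00139066  0.10140951]
side32 3183 slope x [-0.00087264 -0.00012252  0.10025418]
```

View pics/c32.png

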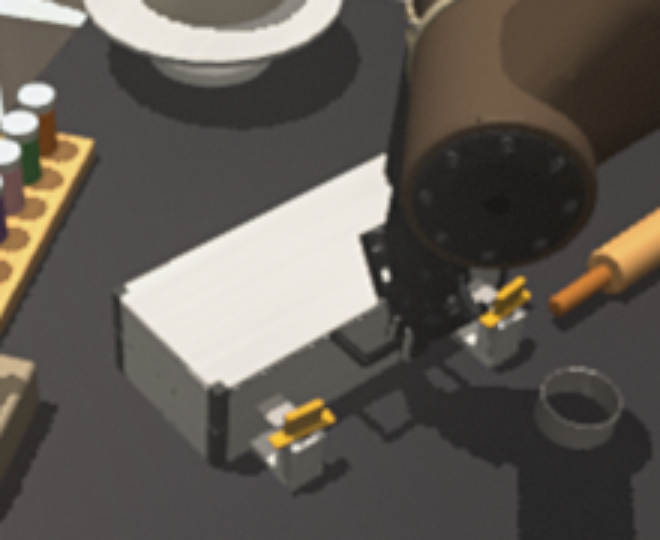

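Emit:
move_arm(targets=[[0,0,0,0,0.02],[0,0,0,0,0.02],[0,0,0,0,0.2],[0,0,0,0,0.3],[0,0,0,0,0.3],[-2,0,0,0,0.3],[-5,0,0,0,0.3],[-8,0,0,0,0.3],[-10,0,0,0,0.3],[-10,0,0,0,0.3]])

```text
t: 50.2
tool_pos: [0.4203, -0.0959, 0.2504]
tool_rot: [-1.925, 0.506, 1.882]
force: [0.3, -0.5, 0.0]
opening: 0.301
```

```bash
python3 - <<'E'
from h import *
snap('scene','scene33');snap('side','side33')
for fn in ('scene33','side33'):
    P=cloud(fn).reshape(-1,3);P=P[np.isfinite(P[:,0])]
    d=P[:,:2]-CC; c,s=np.cos(CY),np.sin(CY); l=np.c_[d@[c,s],d@[-s,c],P[:,2]]
    k=l[(abs(l[:,0])<0.07)&(abs(l[:,1])<0.165)&(l[:,2]<0.125)&(l[:,2]>0.09)]
    A=np.c_[k[:,0],k[:,1],np.ones(len(k))]; r=np.linalg.lstsq(A,k[:,2],rcond=None)[0]; print(fn,len(k),'slope x',r)
    for sg in (1,-1):
        k=l[(abs(l[:,0]+.12)<.03)&(abs(l[:,1]-sg*.119)<.04)&(l[:,2]>.072)&(l[:,2]<.1)]
        if len(k): print(sg,len(k),np.round(np.percentile(k,[3,50,97],0),4).tolist())
f=np.append(case(-0.12,0.119),0.078)
sh(np.append(f[:2],0.19),f,jaw=CY)
E
cd pics; python3 -c "
import cv2;i=cv2.imread('side33.png')[60:240,260:480];cv2.imwrite('c33.png',cv2.resize(i,None,fx=3,fy=3))"
```

```text
scene33 3203 slope x [ 0.00023056 -0.00159281  0.10143149]
1 39 [[-0.124, 0.1038, 0.0729], [-0.1198, 0.1274, 0.0847], [-0.1149, 0.1372, 0.088]]
-1 28 [[-0.1241, -0.1355, 0.0743], [-0.1203, -0.1156, 0.0857], [-0.1156, -0.1035, 0.0882]]
side33 3604 slope x [-0.00186344 -0.00015621  0.10032274]
1 77 [[-0.1262, 0.1042, 0.0731], [-0.1229, 0.1216, 0.0829], [-0.1163, 0.1379, 0.0874]]
-1 52 [[-0.1261, -0.1343, 0.0747], [-0.1228, -0.1146, 0.0837], [-0.1168, -0.1014, 0.0877]]
t 50.30 grasp [ 0.4204 -0.0949  0.1938] jaw ang 2.596 F [-0.2  0.5  0.4] op 0.302 q [ 0.23 -0.02 -0.59 -0.02 -0.98 -0.76] tilt 0.0005
[  0.74 -12.19   0.26]
[ 11.94 -11.86   0.38]
turn options [-3.137  0.005]
```

View pics/c33.png

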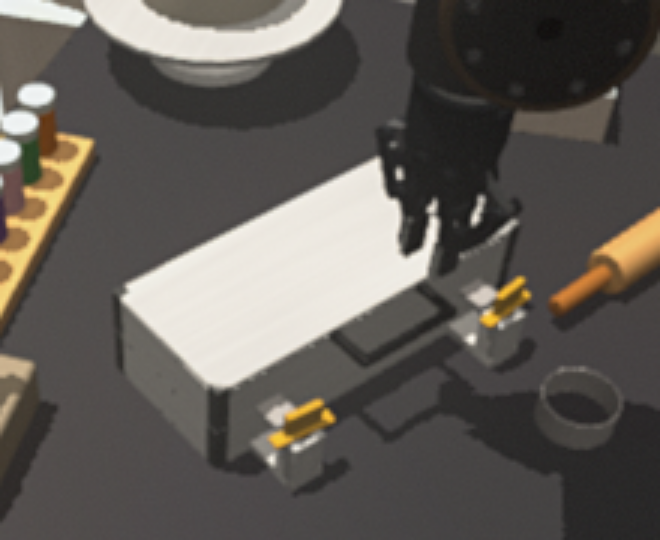

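Emit:
move_arm(targets=[[0,-3,0.1,0,0.35],[0,-6,0.2,0,0.35],[0,-9,0.3,0,0.35],[0,-11.5,0.3,0,0.35],[4,-12.2,0.4,0,0.35],[4,-12.2,0.4,0,0.35],[4,-12.2,0.4,0,0.35]], force=40)

```text
t: 51.0
tool_pos: [0.479, 0.0108, 0.21]
tool_rot: [-1.919, 0.51, 1.89]
force: [0.7, 0.9, 0.4]
opening: 0.353
```

Run:
```python
from h import *
snap('wrist','wrist34')
f=np.append(case(-0.1205,0.1195),0.083)
sh(f,jaw=CY)
```

```text
t 51.05 grasp [0.4808 0.0118 0.1572] jaw ang 2.596 F [ 0.8 -0.2  0.2] op 0.352 q [ 0.43  0.11 -0.55 -0.01 -0.88 -0.97] tilt 0.0004
[7.42 0.2  0.01]
turn options [-3.136  0.005]
```

View pics/wrist34.png

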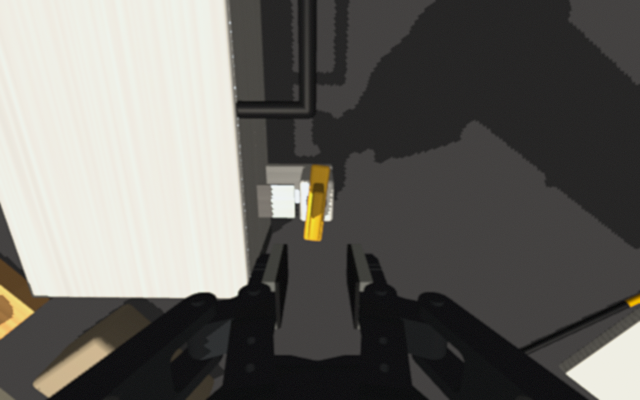

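Emit:
move_arm(targets=[[2.5,0,0,0,0.35],[5,0.1,0,0,0.35],[7,0.1,0,0,0.35],[7.4,0.1,0,0,0.35],[7.4,0.1,0,0,0.35],[7.4,0.1,0,0,0.2],[7.4,0.1,0,0,0.02],[7.4,0.1,0,0,0.02],[7.4,0.1,0,0,0.02],[7.4,0.1,0,0,0.02]], force=40)

```text
t: 52.05
tool_pos: [0.481, 0.0115, 0.1386]
tool_rot: [-1.922, 0.508, 1.886]
force: [-3.4, 1.6, 6.1]
opening: 0.077
```

```bash
python3 - <<'E'
from h import *
snap('side','side35')
f=np.append(case(-0.1205,0.1195),0.083)
sh(f,jaw=CY); print(arm.get_obs()['wrist_torque'])
E
cd pics; python3 -c "
import cv2;i=cv2.imread('side35.png')[60:240,260:480];cv2.imwrite('c35.png',cv2.resize(i,None,fx=3,fy=3))"
```

```text
t 52.10 grasp [0.4823 0.0126 0.0846] jaw ang 2.596 F [-2.6  0.1  6.5] op 0.082 q [ 0.43  0.21 -0.63 -0.01 -0.7  -0.97] tilt 0.0005
[0.16 0.14 0.02]
turn options [-3.137  0.005]
[ 0.47890362  1.18681363 -0.10036197]
```

View pics/c35.png

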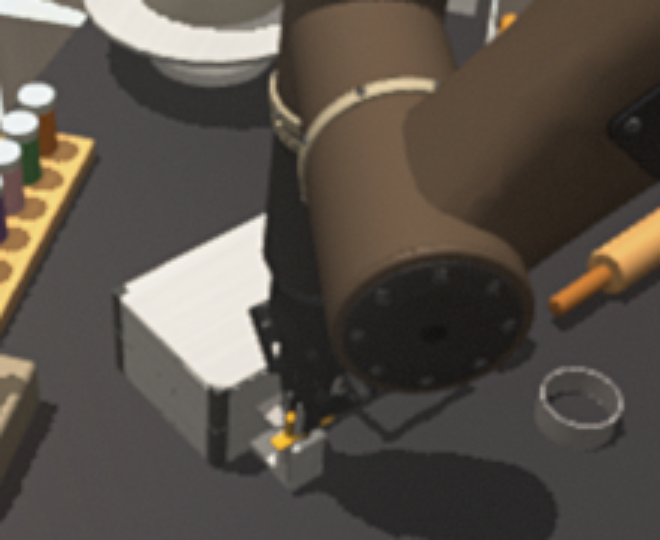

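Emit:
move_arm(targets=[[0,0,0,0.12,0.02],[0,0,0,0.24,0.02],[0,0,0,0.36,0.02],[0,0,0,0.48,0.02],[0,0,0,0.6,0.02],[0,0,0,0.72,0.02],[0,0,0,0.84,0.02],[0,0,0,0.96,0.02],[0,0,0,1.08,0.02],[0,0,0,1.2,0.02],[0,0,0,1.32,0.02],[0,0,0,1.44,0.02],[0,0,0,1.54,0.02],[0,0,0,1.57,0.02],[0,0,0,1.57,0.02],[0,0,0,1.57,0.02]])

```text
t: 53.7
tool_pos: [0.4815, 0.0088, 0.139]
tool_rot: [-0.795, 1.389, 0.797]
force: [11.4, -22.8, -11.5]
opening: 0.083
```

Run:
```python
from h import *
f=np.append(case(-0.1205,0.1195),0.083)
sh(f,jaw=CY); print(arm.get_obs()['wrist_torque'])
```

```text
t 53.70 grasp [0.4828 0.0096 0.085 ] jaw ang 1.026 F [ 11.4 -22.8 -11.5] op 0.083 q [ 0.42  0.21 -0.63 -0.01 -0.7  -2.54] tilt 0.0004
[0.2  0.22 0.09]
turn options [ 1.577 -1.564]
[-9.01734434 -4.14487641 -0.32547749]
```

Emit:
move_arm(targets=[[0,0,0,0,0.15],[0,0,0,0,0.35],[0,0,0,0,0.35],[-3,0,0,0,0.35],[-6,0,0,0,0.35],[-10,0,0,0,0.35],[-12,0,0,0,0.35],[-12,0,0,0,0.35]])

```text
t: 54.5
tool_pos: [0.48, 0.0077, 0.2628]
tool_rot: [-0.796, 1.382, 0.797]
force: [0.3, -0.1, -0.7]
opening: 0.348
```

```bash
python3 - <<'E'
from h import *
snap('scene','scene36');snap('side','side36');snap('wrist','wrist36')
f=np.append(case(-0.1205,-0.1195),0.083)
sh(np.append(f[:2],0.2),f,jaw=CY)
E
cd pics; python3 -c "
import cv2,numpy as np
a=cv2.imread('side36.png')[60:240,260:480];b=cv2.imread('scene36.png')[110:250,200:370]
cv2.imwrite('c36.png',np.hstack([cv2.resize(a,(400,327)),cv2.resize(b,(397,327))]))"
```

```text
t 54.65 grasp [0.4794 0.008  0.2047] jaw ang 1.027 F [-0.4  0.2 -0.9] op 0.350 q [ 0.42  0.06 -0.49 -0.01 -1.   -2.54] tilt 0.0004
[ -0.15   0.17 -23.5 ]
[ 11.54   0.32 -23.81]
turn options [ 1.578 -1.564]
```

View pics/c36.png

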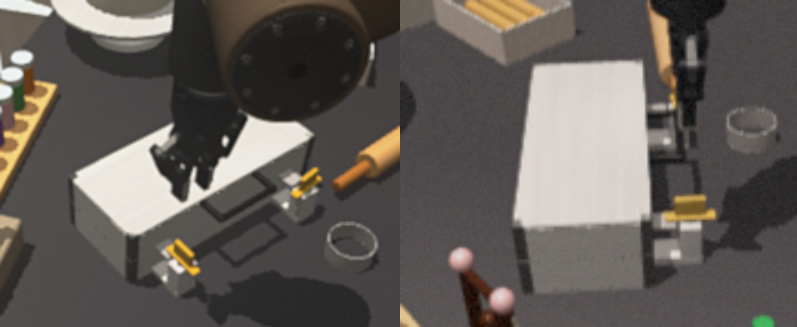

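View pics/wrist36.png

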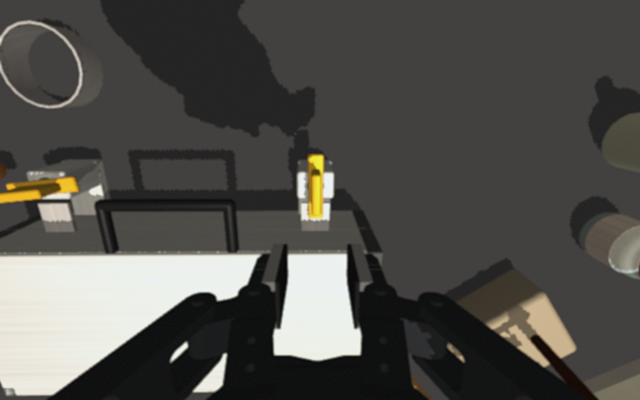

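Emit:
move_arm(targets=[[0,0,-2,-0.14,0.35],[0,0,-4,-0.28,0.35],[0,0,-6,-0.42,0.35],[0,0,-8,-0.56,0.35],[0,0,-10,-0.7,0.35],[0,0,-12,-0.84,0.35],[0,0,-14,-0.98,0.35],[0,0.1,-16,-1.12,0.35],[0,0.1,-18,-1.26,0.35],[0,0.1,-20,-1.4,0.35],[0,0.1,-22,-1.5,0.35],[0,0.2,-23.5,-1.565,0.35],[0,0.2,-23.6,-1.565,0.35],[0,0.2,-23.6,-1.565,0.35],[0,0.2,-23.6,-1.565,0.35]])

```text
t: 56.15
tool_pos: [0.3545, -0.1934, 0.252]
tool_rot: [-1.919, 0.516, 1.884]
force: [-0.1, 1.0, -0.1]
opening: 0.35
```

Run:
```python
from h import *
snap('side','side37');snap('wrist','wrist37')
f=np.append(case(-0.1205,-0.1195),0.083)
sh(np.append(f[:2],0.15),f,jaw=CY)
```

```text
t 56.25 grasp [ 0.3559 -0.1924  0.1983] jaw ang 2.591 F [ 1.   0.6 -0.3] op 0.353 q [-0.02 -0.07 -0.62 -0.02 -1.   -0.52] tilt 0.0004
[4.82 0.08 0.04]
[11.52  0.26  0.12]
turn options [-3.141e+00  1.000e-03]
```

View pics/wrist37.png

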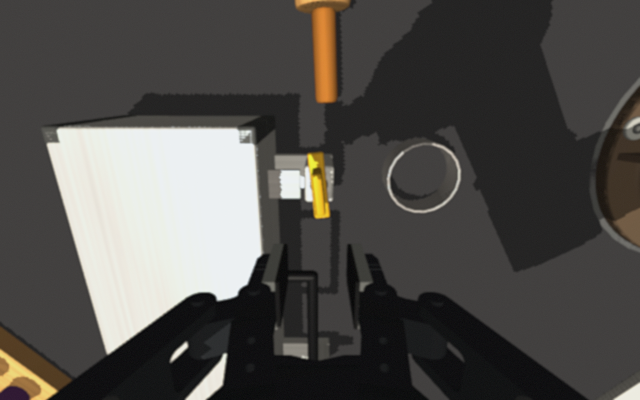

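View pics/side37.png

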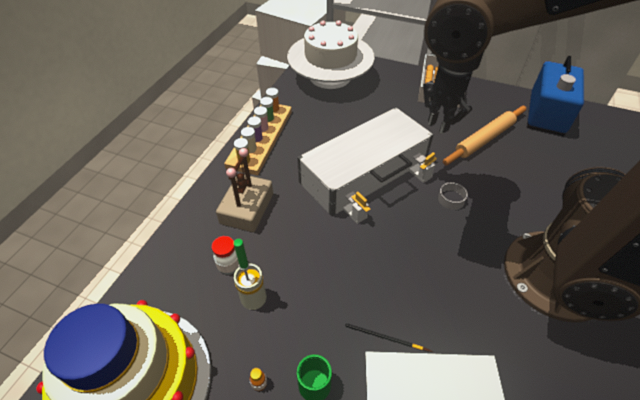

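Emit:
move_arm(targets=[[3,0,0,0,0.35],[6,0.1,0,0,0.35],[9,0.1,0.1,0,0.35],[11,0.2,0.1,0,0.35],[11.5,0.2,0.1,0,0.35],[11.5,0.2,0.1,0,0.35]])

```text
t: 56.85
tool_pos: [0.3555, -0.1923, 0.1369]
tool_rot: [-1.919, 0.515, 1.886]
force: [-0.8, 0.2, 0.1]
opening: 0.35
```

Run:
```python
from h import *
f=np.append(case(-0.1205,-0.1195),0.083)
sh(f,jaw=CY)
```

```text
t 56.85 grasp [ 0.3567 -0.1915  0.0829] jaw ang 2.592 F [-0.8  0.2  0.1] op 0.350 q [-0.02  0.1  -0.78 -0.03 -0.67 -0.51] tilt 0.0004
[-0.01  0.08 -0.  ]
turn options [-3.14e+00  1.00e-03]
```

Emit:
move_arm(targets=[[-0.1,0,0,0,0.2],[-0.1,0,0,0,0.02],[-0.1,0,0,0,0.02],[-0.1,0,0,0,0.02],[-0.1,0,0,0,0.02]], force=40)

```text
t: 57.35
tool_pos: [0.3557, -0.1921, 0.1389]
tool_rot: [-1.92, 0.515, 1.884]
force: [-2.1, 4.5, 6.7]
opening: 0.085
```

Run:
```python
from h import *
f=np.append(case(-0.1205,-0.1195),0.083)
sh(f,jaw=CY)
```

```text
t 57.35 grasp [ 0.357  -0.1912  0.085 ] jaw ang 2.592 F [-2.1  4.5  6.7] op 0.085 q [-0.02  0.1  -0.78 -0.03 -0.68 -0.51] tilt 0.0004
[0.19 0.12 0.01]
turn options [-3.141e+00  1.000e-03]
```

Emit:
move_arm(targets=[[0,0,0,-0.12,0.02],[0,0,0,-0.24,0.02],[0,0,0,-0.36,0.02],[0,0,0,-0.48,0.02],[0,0,0,-0.6,0.02],[0,0,0,-0.72,0.02],[0,0,0,-0.84,0.02],[0,0,0,-0.96,0.02],[0,0,0,-1.08,0.02],[0,0,0,-1.2,0.02],[0,0,0,-1.32,0.02],[0,0,0,-1.44,0.02],[0,0,0,-1.54,0.02],[0,0,0,-1.57,0.02],[0,0,0,-1.57,0.02],[0,0,0,-1.57,0.02]])

```text
t: 58.95
tool_pos: [0.3515, -0.1929, 0.1389]
tool_rot: [1.624, 0.903, -1.585]
force: [-12.1, -7.6, 8.7]
opening: 0.084
```

Run:
```python
from h import *
f=np.append(case(-0.1205,-0.1195),0.083)
sh(f,jaw=CY)
```

```text
t 58.95 grasp [ 0.3523 -0.1921  0.0849] jaw ang -2.122 F [-12.1  -7.6   8.7] op 0.084 q [-0.02  0.09 -0.78 -0.03 -0.68  1.06] tilt 0.0002
[ 0.19  0.34 -0.2 ]
turn options [-1.571  1.571]
```

Emit:
move_arm(targets=[[0,0,0,0,0.15],[0,0,0,0,0.35],[0,0,0,0,0.35],[-3,0,0,0,0.35],[-6,0,0,0,0.35],[-10,0,0,0,0.35],[-14,0,0,0,0.35],[-18,0,0,0,0.35],[-18,0,0,0,0.35]])

```text
t: 59.85
tool_pos: [0.3512, -0.1963, 0.3247]
tool_rot: [1.628, 0.896, -1.574]
force: [-1.2, 0.5, -0.4]
opening: 0.349
```

```bash
python3 - <<'E'
from h import *
snap('scene','scene38');snap('side','side38');snap('wrist','wrist38'); sh()
for fn in ('scene38','side38','wrist38'):
    P=cloud(fn).reshape(-1,3);P=P[np.isfinite(P[:,0])]
    d=P[:,:2]-CC; c,s=np.cos(CY),np.sin(CY); l=np.c_[d@[c,s],d@[-s,c],P[:,2]]
    k=l[(abs(l[:,0])<0.07)&(abs(l[:,1])<0.165)&(l[:,2]<0.125)&(l[:,2]>0.09)]
    if len(k)>50:
        A=np.c_[k[:,0],k[:,1],np.ones(len(k))]; r=np.linalg.lstsq(A,k[:,2],rcond=None)[0]; print(fn,len(k),'lid plane',np.round(r,4))
    for sg in (1,-1):
        k=l[(abs(l[:,0]+.12)<.03)&(abs(l[:,1]-sg*.119)<.03)&(l[:,2]>.072)&(l[:,2]<.1)]
        if len(k)>10:
            a=k[:,:2]-k[:,:2].mean(0); u,ss,vt=np.linalg.svd(a); print('fin',sg,len(k),'dir deg from x',np.degrees(np.arctan2(vt[0,1],vt[0,0])).round(1),np.round(np.percentile(k,[3,97],0),4).tolist())
for fn in ('scene38','side38'):
    P=cloud(fn).reshape(-1,3);P=P[np.isfinite(P[:,0])]
    q=P[np.hypot(P[:,0]-.629,P[:,1]-.317)<.05]
    for z0,z1 in ((0.14,0.18),(0.18,0.23)):
        k=q[(q[:,2]>z0)&(q[:,2]<z1)]; print(fn,'brush',np.round(k.mean(0),4),k[:,2].max().round(4))
E
cd pics; python3 -c "
import cv2,numpy as np
a=cv2.imread('side38.png')[60:240,260:480];b=cv2.imread('scene38.png')[110:250,200:370]
cv2.imwrite('c38.png',np.hstack([cv2.resize(a,(400,327)),cv2.resize(b,(397,327))]))"
```

```text
t 60.00 grasp [ 0.3497 -0.1946  0.2648] jaw ang -2.122 F [-0.2  0.4 -0.3] op 0.357 q [-0.02 -0.13 -0.52 -0.02 -1.17  1.05] tilt 0.0003
scene38 3212 lid plane [-0.     -0.0013  0.1015]
fin 1 77 dir deg from x 1.9 [[-0.1367, 0.1156, 0.0731], [-0.1044, 0.1253, 0.0871]]
fin -1 63 dir deg from x 179.0 [[-0.1369, -0.1244, 0.0725], [-0.1025, -0.1149, 0.0887]]
side38 4390 lid plane [-0.0006 -0.001   0.1003]
fin 1 72 dir deg from x -178.1 [[-0.138, 0.1163, 0.0724], [-0.1038, 0.1248, 0.0868]]
fin -1 69 dir deg from x 177.9 [[-0.1381, -0.1229, 0.0733], [-0.1036, -0.114, 0.087]]
wrist38 46869 lid plane [0.0005 0.0006 0.1002]
fin 1 561 dir deg from x -179.4 [[-0.1362, 0.1146, 0.0726], [-0.1026, 0.1222, 0.0862]]
fin -1 285 dir deg from x 179.9 [[-0.1368, -0.124, 0.0797], [-0.1026, -0.1168, 0.0862]]
scene38 brush [0.6345 0.3241 0.1583] 0.1798
scene38 brush [0.6336 0.3229 0.2068] 0.2249
side38 brush [0.6257 0.3244 0.1583] 0.1799
side38 brush [0.6268 0.3233 0.2083] 0.2263
```

View pics/c38.png

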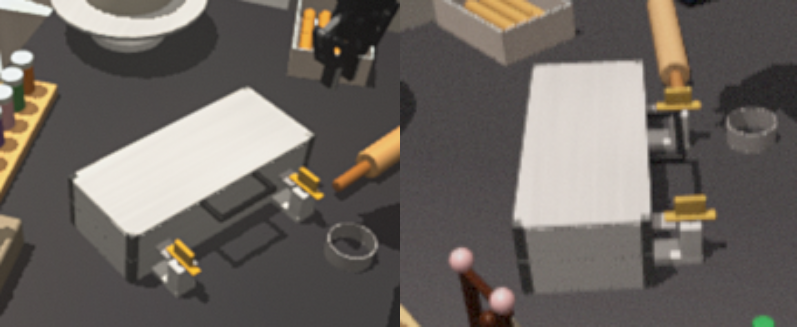

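View pics/scene38.png

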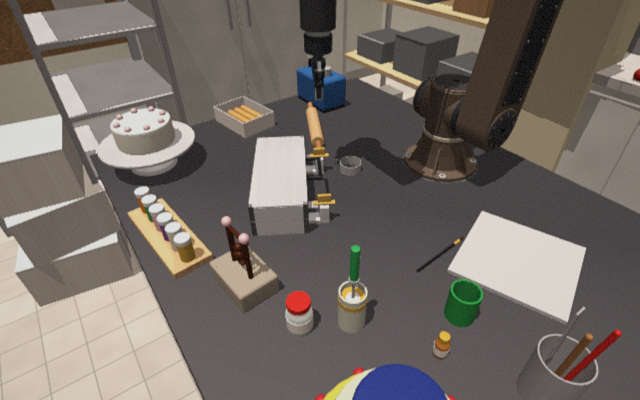

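The lid is flat and shut, and both fins lie across the straps to within about 2°. The brush is upright in its pot and the arm is clear, so I'm handing in.

Run:
```python
from h import *
print(arm.close_job())
```

```text
the job is handed in; nothing more can be done
None
```

The job is done and handed in at about 60 s of the 210 s allowed; `close_job()` gave no verdict.

- **Scrubbing:** All three beakers were present. I scrubbed yellow, then red, then blue, each down to the bottom, up to the rim and down again. The bottom height was confirmed by touching the floor of the yellow beaker; for red and blue I used the same heights, without touching.
- **Packing:** The brush went back into its pot. Yellow stands in the right pocket, red in the middle and blue in the left. I then shut the lid and, after that, turned both turnbuttons across.

**Last checks:**
- **Lid:** the top plane is level, with a slope under 0.001 along the hinge direction.
- **Turnbuttons:** both fins lie within about 2° of straight across the straps.
- **Brush:** it stands upright in the pot.
- **Beakers:** just before the lid shut, all were within about 1 mm of their pocket centres across the depth of the case and about 2 mm along its width. They could not be seen after that.
- **Items to leave alone:** the topper, gold paint, sprinkles and fine paintbrush look unmoved in the pictures. I did not measure them.
- **Robot:** it was clear of everything at hand-in.

No check failed or disagreed. I never saw a beaker get knocked aside.

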